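Clear the parts tray and tip the spacers into its corner

TASK

First lift the metal cup out of the parts tray and hang it by its handle on the stand's hook. Then take the tray by the grip post in its corner and tip it until all five spacers have slid into the corner opposite the post. Finish while still holding the tray tilted and steady, with the spacers resting in that corner, the cup hanging freely on the hook and the other things on the bench left where they stand.

Things in the scene. Friction and masses are not known exactly. Their poses are not given: they have to be found in the camera images.
- tray: square black plastic parts tray, open on top, 200 x 200 mm outside, 50 mm high, walls and floor 4 mm, 0.25 to 0.5 kg, lying flat. Origin at the centre of its underside, z up, x and y along its sides; grip post in its +x +y corner. It can be lifted by the post, pivoting on the opposite corner on the bench. Spacers slide on its smooth floor, but may stick along a wall below about 35 degrees of tilt
- tray_post (a point): centre of the top of the tray's square grip post, 18 mm thick, at x 82, y 82, z 100 mm in the tray's frame. Its flat faces look along and across the tray's diagonal (45 degrees to the walls). Best pinched across the diagonal; the walls come close, so keep fingertips above the rim (50 mm)
- tray_corner (a point): inner corner of the tray's floor diagonally opposite the post, at x -96, y -96, z 4 mm in the tray's frame
- stand: steel hook stand, fixed to the bench, 210 mm high, upright 16 mm thick, round foot 94 mm across. Origin at the centre of the foot's underside, z up. The hook is a round bar 8 mm thick pointing along the stand's own -x (roughly to the robot), bar axis 190 mm above the bench; its end, 79 mm out (83 mm overall), turns up to 216 mm
- hook_seat (a point): point on top of the level part of the hook bar, 35 mm out from the upright's axis and 194 mm above the bench, where the cup's handle bar should rest
- cup: small empty metal cup, 72 mm across the rim, 60 mm high, 0.12 kg, with a stiff wire handle fixed upright over it; starts standing on the tray's floor. Origin at the centre of its underside, z up. Between rim (60 mm) and handle bar (126 mm) is a window 92 mm wide, through which the hook must pass along the cup's x axis, either way round
- cup_bar (a point): middle of the cup's handle bar, on its axis, 130 mm above the cup's underside. The bar is straight and level, 8 mm thick, 100 mm long along the cup's y axis. Pinched about 27 mm to one side of the middle, the fingers clear the hook
- spacer0: bright metal spacer, one of five alike: round, 16 mm across, 14 mm high, 20 g, standing loose on the tray's floor; origin at the centre of its underside
- spacer1: bright metal spacer, one of five alike: round, 16 mm across, 14 mm high, 20 g, standing loose on the tray's floor; origin at the centre of its underside
- spacer2: bright metal spacer, one of five alike: round, 16 mm across, 14 mm high, 20 g, standing loose on the tray's floor; origin at the centre of its underside
- spacer3: bright metal spacer, one of five alike: round, 16 mm across, 14 mm high, 20 g, standing loose on the tray's floor; origin at the centre of its underside
- spacer4: bright metal spacer, one of five alike: round, 16 mm across, 14 mm high, 20 g, standing loose on the tray's floor; origin at the centre of its underside
- battery: bystander: small block battery, 26 x 48 x 17 mm, lying flat behind the hook stand; origin at the centre of its underside
- spool: bystander: grey spool, 48 mm across, 38 mm tall, beside the hook stand; origin at the centre of its underside
- valve: bystander: small glass radio valve standing on its black foot, 30 mm across, 66 mm tall, beside the hook stand; origin at the centre of its underside
- driver: bystander: screwdriver, 150 mm long, about 25 mm thick, lying on the right; origin on its underside
- jar: bystander: amber jar with black lid, 44 mm across, 50 mm tall, on the far side; origin at the centre of its underside
- meter: bystander: hand meter with a dial, 150 x 75 x 42 mm, lying flat at the robot's left; origin at the centre of its underside

How it is judged:
By the outcome, as a careful person would: the job done as asked, in the order asked, and still so for the second after the job is handed in, while the arm keeps its last pose, push and grip.
It also fails if it takes over 72 s, if anything falls off the work surface, if the arm or the gripper's body presses on something with over 40 N, if the wrist force passes 120 N, or if a joint passes its speed limit or range.

ROBOT

A 6-joint arm with a two-finger parallel gripper is mounted at the origin on the work surface. World frame = base frame: x ahead of the robot, y to its left, z up, the work surface at z = 0. Lengths are in m, angles in rad, forces in N, time in s.
With the tool pointing down it reaches from about 0.4 to 0.925 m from the base axis. Payload 12.5 kg.
Tool frame: the origin (TCP) lies midway between the tips of the shut fingers; the grasp point (between the pads) lies 19 mm behind it; z points along the fingers, y is the direction in which the jaws open and shut (so a half turn about z gives the same grasp; the last joint's range is limited). The gripper opens to 95 mm and grips with 3 to 60 N. Pads are 20 mm wide; open, the fingers measure 119 mm over their backs; the gripper's body (75 mm by 180 mm) begins 59 mm behind the grasp point.
Start: joints at [1.019, 0.491, 1.559, -0, 1.092, -0.106], TCP at [0.269, 0.564, 0.176] pointing down, gripper open.
Joint ranges: [-3.1, 3.1], [-0.84, 2.19], [0.05, 2.79], [-1.13, 4.28], [0.06, 2.93], [-2.69, 2.69]. Speed limits (rad/s): [2.22, 2.22, 2.79, 3.14, 3.14, 3.14].

INTERFACE

Orientations are given as a rotation vector (axis times angle).
In Python, from workcell import manip gives the robot as it stands.
- The arm moves only by the tool send_rows, never from a script. Its argument "moves" is a list of rows, each an object of numbers: "dx", "dy", "dz": the shift along the tool's x, y, z scaled (see below); "ax", "ay", "az": the turn, a rotation vector about the tool's x, y, z scaled (see below). A call has 1 to 20 rows; each row shifts and turns the commanded pose from where the row before left it, along the tool's axes as they then stand; what a row does not reach is not made up. The controller multiplies each number of a shift by 0.1 m and each number of a turn by 180 degrees. A row lasts 1/12 s, in which the tool goes at most 41.7 mm and 7.16 degrees, less where a joint would pass 70% of its speed; a pose out of reach is approached as far as the arm can. A call with a number of a shift or a turn outside -1 to 1 is refused whole. A call with a gripper value outside its range is refused whole. "hand" is the gripper command: -1 is fully open, 1 is shut, values between are in proportion, set as the call begins (left out, the last holds). The fingers move at their own pace and stop on an object; "squeeze" is the grip in N (left out, the last holds). Time passes only in rows, so rows that do not move let the fingers close. It gives the time, the measured TCP pose, the force and the opening at its end, in the units of the state.
- manip.get_state(): the state, without advancing time (a new reading comes with each control period).
- manip.grab_frame(name): name is "scene" or "side" or "wrist"; returns (picture, depth): 420x560x3 uint8, red, green, blue; 420x560 float32, m along the optical axis (not along the pixel's ray), 0 where there is no reading.
- manip.get_calibration(name): a dict with "K" (3x3 intrinsics, pixels), "R" (3x3) and "t" (3): a world point X has camera coordinates R X + t. Camera axes: x right, y down, z forward; pixel columns grow to the right and rows downward; lengths in m; the calibration is good to about 2 mm. A picture is of the moment at which its call begins: read the wrist's pose just before it. get_calibration takes no time and is no camera call; for the wrist camera it gives the pose at the moment of the call.
- manip.sign_off(): hands the job in, once; it reports no verdict.
The state is a dict: "time": time; "qpos": joint angles; "qd": joint speeds; "tau": joint torques, N m; "eef_pos": TCP position; "tcp_rot": TCP orientation; "ft_force": force on the tool from outside, world axes, zero at the start; "moment": the same for the moment, N m; "opening": finger opening in m.
Only numpy, scipy, OpenCV 4.12 (cv2) and the standard library are available. Lean on these libraries where they do the work, as an engineer would, in place of code of your own. Each camera call takes 0.05 s, during which the arm holds its last target.

## Working session

There is one attempt and no reset: what is moved stays moved. The work goes in short steps, Python scripts to look and compute and a tool call to move; the robot and the scene stay as the last step left them, time stands still between calls to the robot, and variables do not carry over. Pictures are saved under pics/ and viewed, and the job is handed in when it is done.

Besides the shell and the picture viewer there is one more tool, called after ">>>" as name([rows], argument=value, ...), one row to a line, values as JSON. send_rows: Moves the arm, as the interface text tells. Shifts and turns lie within -1 to 1; 1 stands for 0.1 m of shift or 180 degrees of turn. Its arguments: {"type":"object","properties":{"moves":{"type":"array"},"hand":{"type":"number"},"squeeze":{"type":"number"}},"required":["moves"]}

```bash
mkdir -p pics; cat > h.py <<'E'
import numpy as np, cv2, json
from workcell import manip
from scipy.spatial.transform import Rotation as Ro
np.set_printoptions(precision=4,suppress=True)
def snap(name,tag):
    cal=manip.get_calibration(name)
    p,d=manip.grab_frame(name)
    cv2.imwrite(f'pics/{tag}.png',cv2.cvtColor(p,cv2.COLOR_RGB2BGR))
    np.savez(f'pics/{tag}.npz',p=p,d=d,K=cal['K'],R=cal['R'],t=cal['t'])
    return p,d,cal
def load(tag): return np.load(f'pics/{tag}.npz')
def pt(f,u,v,z=None):
    "world point at pixel; with z: intersect ray with height z"
    K,R,t=f['K'],f['R'],np.array(f['t'])
    r=np.linalg.inv(K)@np.array([u,v,1.])
    if z is None:
        return R.T@(r*float(f['d'][int(round(v)),int(round(u))])-t)
    c=-R.T@t; w=R.T@r
    return c+w*(z-c[2])/w[2]
def proj(f,X):
    q=np.array(f['R'])@np.array(X)+np.array(f['t']); q=f['K']@q; return q[:2]/q[2]
def cloud(f):
    K,R,t=f['K'],f['R'],np.array(f['t']); d=f['d']
    v,u=np.indices(d.shape)
    r=np.stack([(u-K[0,2])/K[0,0]*d,(v-K[1,2])/K[1,1]*d,d],-1)
    return (r-t)@R
def crop(tag,u0,v0,u1,v1,s):
    im=cv2.imread(f'pics/{tag}.png')[v0:v1,u0:u1]
    cv2.imwrite(f'pics/{tag}_c{u0}_{v0}.png',cv2.resize(im,None,fx=s,fy=s,interpolation=cv2.INTER_CUBIC))
E
python3 - <<'E'
from h import *
print(manip.get_state())
for n in ('scene','side'): snap(n,n+'0'); 
E
```

```text
{'time': 0.0, 'qpos': array([ 1.0194,  0.4916,  1.5594, -0.    ,  1.0917, -0.1056]), 'qd': array([ 0.0004, -0.    ,  0.0011,  0.0003,  0.0015, -0.0032]), 'tau': array([  0.0014, -61.2643, -25.8178,   0.0693,   0.0483,  -0.0001]), 'eef_pos': array([0.2693, 0.5637, 0.1752]), 'tcp_rot': array([-0.6944, -3.0635,  0.0017]), 'ft_force': array([-0.2775, -0.3055,  0.2802]), 'moment': array([0.0049, 0.0532, 0.0042]), 'opening': 0.0950537090323206}
```

View pics/scene0.png

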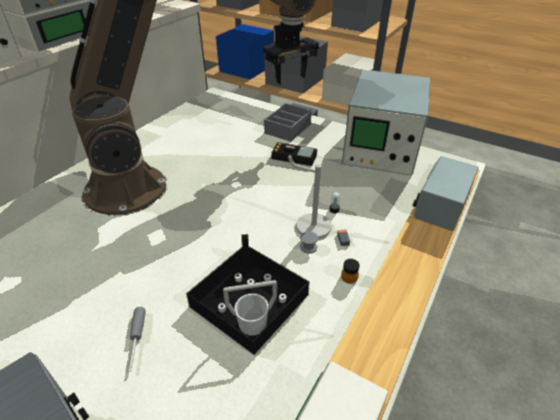

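View pics/side0.png

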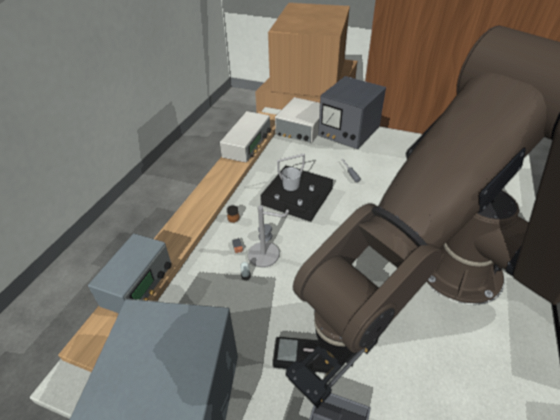

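The scene picture shows the tray centred near (250,297) with its post at (245,240), the cup at (252,312), and the stand foot at (314,228) with its hook tip near (290,158). Next I'll enlarge these areas.

```bash
python3 - <<'E'
from h import *
crop('scene0',180,225,320,355,5)
crop('scene0',260,130,380,260,4)
f=load('scene0')
for n,u,v in [('postTop',245,237),('foot',314,229),('uprightTop',317,169),('cornerL',189,293),('cornerR',308,288),('cornerB',254,347),('hooktip',291,158),('bar',254,287),('driver',137,320)]:
    print(n,pt(f,u,v))
print(-f['R'].T@f['t'])
E
```

```text
postTop [ 0.5079 -0.0668  0.0989]
foot [0.5986 0.1282 0.0135]
uprightTop [0.5874 0.1428 0.2022]
cornerL [ 0.4695 -0.2363  0.0447]
cornerR [ 0.6871 -0.0732  0.0287]
cornerB [ 0.6638 -0.2641  0.0269]
hooktip [0.5118 0.143  0.2088]
bar [ 0.5645 -0.1188  0.002 ]
driver [ 0.4091 -0.3402  0.0252]
[ 0.9448 -0.6276  0.7865]
```

View pics/scene0_c180_225.png

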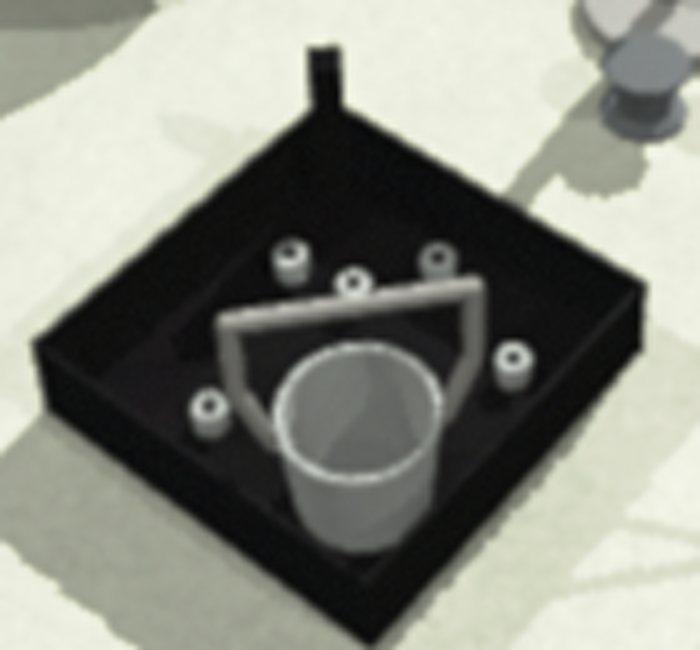

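View pics/scene0_c260_130.png

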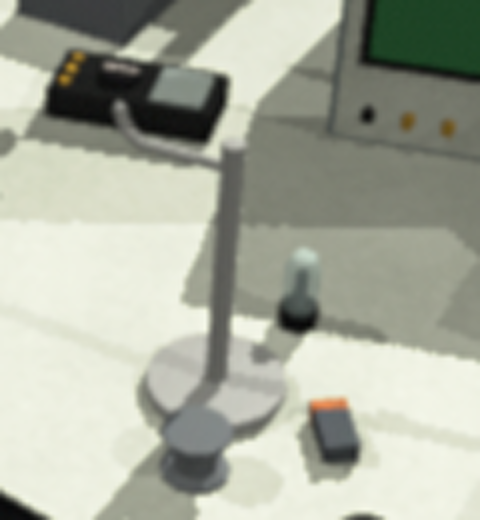

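The enlarged crops show the handle bar running from (224,289) to (276,282), the rim corners at (187,294) and (309,282), and the post top at (245,235). The hook tip is at about (290,156) and the upright top at (318,166).

```bash
python3 - <<'E'
from h import *
f=load('scene0')
c=lambda u,v:(180+u/5,225+v/5)
for n,(u,v),z in [('barL',c(225,322),.134),('barR',c(480,286),.134),('rimL',c(37,343),.05),('rimR',c(643,287),.05),('rimBack',c(325,108),.05),('post',c(325,50),.1)]:
    print(n,pt(f,u,v,z))
d=lambda u,v:(260+u/4,130+v/4)
for n,(u,v),z in [('uprTop',d(232,146),.21),('hookjoin',d(222,165),.19),('hooktip',d(119,105),.216),('hookbend',d(128,138),.19),('foot',d(215,383),.008)]:
    print(n,pt(f,u,v,z))
# clouds
P=cloud(f).reshape(-1,3)
m=(P[:,2]>.17)&(P[:,2]<.23)&(abs(P[:,0]-.56)<.09)&(abs(P[:,1]-.14)<.06)
print(m.sum()); Q=P[m]; print(Q[np.argsort(Q[:,0])][::3])
m=(P[:,2]>.125)&(P[:,2]<.145)&(abs(P[:,0]-.57)<.12)&(abs(P[:,1]+.17)<.12)
print(m.sum()); Q=P[m]; print(Q[np.argsort(Q[:,0])][::6])
E
```

```text
barL [ 0.5822 -0.2394  0.134 ]
barR [ 0.6599 -0.1709  0.134 ]
rimL [ 0.4709 -0.2422  0.05  ]
rimR [ 0.6878 -0.0738  0.05  ]
rimBack [ 0.4966 -0.0553  0.05  ]
post [ 0.5046 -0.062   0.1   ]
uprTop [0.5893 0.1435 0.21  ]
hookjoin [0.5813 0.148  0.19  ]
hooktip [0.5104 0.1387 0.216 ]
hookbend [0.5152 0.143  0.19  ]
foot [0.5893 0.145  0.008 ]
192
[[0.5057 0.1379 0.2156]
 [0.5082 0.139  0.2098]
 [0.5098 0.1411 0.2152]
 [0.5104 0.1406 0.1974]
 [0.5116 0.138  0.2115]
 [0.5123 0.137  0.2093]
 [0.5129 0.1363 0.1977]
 [0.5145 0.139  0.1936]
 [0.5158 0.1415 0.1988]
 [0.5183 0.1424 0.1992]
 [0.5211 0.143  0.1936]
 [0.5229 0.1398 0.1931]
 [0.5246 0.1423 0.1891]
 [0.5279 0.1416 0.1907]
 [0.5295 0.1439 0.193 ]
 [0.5329 0.143  0.1947]
 [0.5352 0.1391 0.1916]
 [0.5369 0.1414 0.1909]
 [0.5394 0.1424 0.1881]
 [0.5428 0.1464 0.1932]
 [0.5468 0.1392 0.1927]
 [0.5492 0.1404 0.1898]
 [0.5516 0.1414 0.19  ]
 [0.5534 0.1434 0.1895]
 [0.5569 0.1422 0.1915]
 [0.559  0.144  0.1881]
 [0.5619 0.1436 0.1925]
 [0.5641 0.1448 0.1926]
 [0.5658 0.147  0.1919]
 [0.569  0.1408 0.1936]
 [0.571  0.1426 0.1933]
 [0.5736 0
[... 1113 characters left out ...]
 0.6047 -0.2224  0.138 ]
 [ 0.6063 -0.2179  0.1373]
 [ 0.6091 -0.2148  0.1389]
 [ 0.6112 -0.2145  0.1369]
 [ 0.6129 -0.2169  0.1373]
 [ 0.615  -0.2128  0.1375]
 [ 0.6173 -0.2094  0.1353]
 [ 0.6199 -0.2096  0.1341]
 [ 0.6225 -0.206   0.1383]
 [ 0.6242 -0.2054  0.1323]
 [ 0.6261 -0.197   0.1374]
 [ 0.6279 -0.1997  0.1381]
 [ 0.6306 -0.1966  0.1367]
 [ 0.6333 -0.1933  0.138 ]
 [ 0.6356 -0.193   0.1392]
 [ 0.6375 -0.1922  0.1396]
 [ 0.6397 -0.1919  0.1375]
 [ 0.643  -0.186   0.1365]
 [ 0.6446 -0.1846  0.1392]
 [ 0.6467 -0.1842  0.137 ]
 [ 0.6493 -0.1808  0.1383]
 [ 0.6515 -0.1766  0.1384]
 [ 0.6533 -0.1795  0.1362]
 [ 0.6558 -0.176   0.1341]
 [ 0.6577 -0.1752  0.1314]
 [ 0.6588 -0.173   0.1361]]
```

```bash
cat >> h.py <<'E'
def delta(pos,yax=None,zax=(0,0,-1)):
    "shift (units of .1m) in current tool axes & turn (units of 180deg)"
    s=manip.get_state(); R=Ro.from_rotvec(s['tcp_rot']).as_matrix()
    d=R.T@(np.array(pos)-s['eef_pos'])/.1
    print('t',s['time'],'eef',s['eef_pos'],'open',s['opening'],'F',s['ft_force'],'q',s['qpos'])
    print('Rcols x,y,z',R.T.tolist() if 0 else R.T)
    print('shift units (now axes)',d)
    if yax is not None:
        z=np.array(zax,float);z/=np.linalg.norm(z);y=np.array(yax,float);y-=z*(y@z);y/=np.linalg.norm(y)
        for sg in(1,-1):
            T=np.stack([np.cross(sg*y,z),sg*y,z],1)
            rv=Ro.from_matrix(R.T@T).as_rotvec()
            print('turn',sg,rv/np.pi,'deg',np.degrees(rv))
            print('  shift in target axes',T.T@(np.array(pos)-s['eef_pos'])/.1)
E
python3 - <<'E'
from h import *
a=np.radians(131.4)
delta([.5998,-.2239,.30],[np.cos(a),np.sin(a),0])
E
```

```text
t 0.1 eef [0.2693 0.5637 0.1752] open 0.09508827866223968 F [-0.551   0.1627  1.1161] q [ 1.0194  0.4915  1.5594  0.      1.0917 -0.1056]
Rcols x,y,z [[-0.9023  0.4312  0.0001]
 [ 0.4312  0.9023 -0.001 ]
 [-0.0005 -0.0009 -1.    ]]
shift units (now axes) [-6.3776 -5.6827 -1.2429]
turn 1 [-0.0003 -0.0002 -0.3719] deg [ -0.0477  -0.0397 -66.9413]
  shift in target axes [ 2.7295 -8.0935 -1.248 ]
turn -1 [-0.0002  0.0003  0.6281] deg [ -0.0443   0.0533 113.0587]
  shift in target axes [-2.7295  8.0935 -1.248 ]
```

>>> send_rows([
  {"dz":-0.3,"az":0.035},
  {"dz":-0.3,"az":0.035},
  {"dz":-0.3,"az":0.035},
  {"dz":-0.3,"az":0.035},
  {"dz":-0.3,"az":0.035},
  {"dz":-0.3,"az":0.035},
  {"az":0.035},
  {"az":0.035},
  {"az":0.035},
  {"az":0.035},
  {"az":0.035},
  {"az":0.035},
  {"az":0.035},
  {"az":0.035},
  {"az":0.035},
  {"az":0.035},
  {"az":0.035},
  {"az":0.033},
], hand=-1)

```text
$.moves[0]: bad value
```

```bash
python3 - <<'E'
from h import *
a=np.radians(-48.6)
delta([.5998,-.2239,.30],[np.cos(a),np.sin(a),0])
E
```

```text
t 0.1 eef [0.2693 0.5637 0.1752] open 0.09508827866223968 F [-0.551   0.1627  1.1161] q [ 1.0194  0.4915  1.5594  0.      1.0917 -0.1056]
Rcols x,y,z [[-0.9023  0.4312  0.0001]
 [ 0.4312  0.9023 -0.001 ]
 [-0.0005 -0.0009 -1.    ]]
shift units (now axes) [-6.3776 -5.6827 -1.2429]
turn 1 [-0.0002  0.0003  0.6281] deg [ -0.0443   0.0533 113.0587]
  shift in target axes [-2.7295  8.0935 -1.248 ]
turn -1 [-0.0003 -0.0002 -0.3719] deg [ -0.0477  -0.0397 -66.9413]
  shift in target axes [ 2.7295 -8.0935 -1.248 ]
```

>>> send_rows([
  {"dx":0,"dy":0,"dz":-0.3,"ax":0,"ay":0,"az":0.035},
  {"dx":0,"dy":0,"dz":-0.3,"ax":0,"ay":0,"az":0.035},
  {"dx":0,"dy":0,"dz":-0.3,"ax":0,"ay":0,"az":0.035},
  {"dx":0,"dy":0,"dz":-0.3,"ax":0,"ay":0,"az":0.035},
  {"dx":0,"dy":0,"dz":-0.3,"ax":0,"ay":0,"az":0.035},
  {"dx":0,"dy":0,"dz":-0.3,"ax":0,"ay":0,"az":0.035},
  {"dx":0,"dy":0,"dz":0,"ax":0,"ay":0,"az":0.035},
  {"dx":0,"dy":0,"dz":0,"ax":0,"ay":0,"az":0.035},
  {"dx":0,"dy":0,"dz":0,"ax":0,"ay":0,"az":0.035},
  {"dx":0,"dy":0,"dz":0,"ax":0,"ay":0,"az":0.035},
  {"dx":0,"dy":0,"dz":0,"ax":0,"ay":0,"az":0.035},
  {"dx":0,"dy":0,"dz":0,"ax":0,"ay":0,"az":0.035},
  {"dx":0,"dy":0,"dz":0,"ax":0,"ay":0,"az":0.035},
  {"dx":0,"dy":0,"dz":0,"ax":0,"ay":0,"az":0.035},
  {"dx":0,"dy":0,"dz":0,"ax":0,"ay":0,"az":0.035},
  {"dx":0,"dy":0,"dz":0,"ax":0,"ay":0,"az":0.035},
  {"dx":0,"dy":0,"dz":0,"ax":0,"ay":0,"az":0.035},
  {"dx":0,"dy":0,"dz":0,"ax":0,"ay":0,"az":0.033},
], hand=-1)

```text
time: 1.6
eef_pos: [0.2694, 0.5638, 0.3553]
tcp_rot: [2.941, 1.103, -0.001]
ft_force: [0.0, 0.0, 0.0]
opening: 0.0952
```

```bash
python3 - <<'E'
from h import *
a=np.radians(-48.6)
delta([.5998,-.2239,.30],[np.cos(a),np.sin(a),0])
E
```

```text
t 1.6 eef [0.2694 0.5638 0.3553] open 0.09517872589281642 F [0.0197 0.0456 0.0466] q [1.0194 0.3761 1.2762 0.     1.4901 1.8729]
Rcols x,y,z [[ 0.7536  0.6574 -0.0008]
 [ 0.6574 -0.7536  0.0002]
 [-0.0004 -0.0007 -1.    ]]
shift units (now axes) [-2.688   8.1079  0.5572]
turn 1 [ 0.0001  0.0002 -0.0017] deg [ 0.013   0.0436 -0.3006]
  shift in target axes [-2.731   8.0938  0.5532]
turn -1 [ 0.0004 -0.0001  0.9983] deg [  0.0684  -0.0204 179.6994]
  shift in target axes [ 2.731  -8.0938  0.5532]
```

>>> send_rows([
  {"dx":-0.1,"dy":0.3,"dz":0,"ax":0,"ay":0,"az":0},
  {"dx":-0.1,"dy":0.3,"dz":0,"ax":0,"ay":0,"az":0},
  {"dx":-0.1,"dy":0.3,"dz":0,"ax":0,"ay":0,"az":0},
  {"dx":-0.1,"dy":0.3,"dz":0,"ax":0,"ay":0,"az":0},
  {"dx":-0.1,"dy":0.3,"dz":0,"ax":0,"ay":0,"az":0},
  {"dx":-0.1,"dy":0.3,"dz":0,"ax":0,"ay":0,"az":0},
  {"dx":-0.1,"dy":0.3,"dz":0,"ax":0,"ay":0,"az":0},
  {"dx":-0.1,"dy":0.3,"dz":0,"ax":0,"ay":0,"az":0},
  {"dx":-0.1,"dy":0.3,"dz":0,"ax":0,"ay":0,"az":0},
  {"dx":-0.1,"dy":0.3,"dz":0,"ax":0,"ay":0,"az":0},
  {"dx":-0.1,"dy":0.3,"dz":0,"ax":0,"ay":0,"az":0},
  {"dx":-0.1,"dy":0.3,"dz":0,"ax":0,"ay":0,"az":0},
  {"dx":-0.1,"dy":0.3,"dz":0,"ax":0,"ay":0,"az":0},
  {"dx":-0.1,"dy":0.3,"dz":0,"ax":0,"ay":0,"az":0},
  {"dx":-0.1,"dy":0.3,"dz":0,"ax":0,"ay":0,"az":0},
  {"dx":-0.1,"dy":0.3,"dz":0,"ax":0,"ay":0,"az":0},
  {"dx":-0.1,"dy":0.3,"dz":0,"ax":0,"ay":0,"az":0},
  {"dx":-0.1,"dy":0.3,"dz":0,"ax":0,"ay":0,"az":0},
  {"dx":-0.1,"dy":0.3,"dz":0,"ax":0,"ay":0,"az":0},
  {"dx":-0.1,"dy":0.3,"dz":0,"ax":0,"ay":0,"az":0},
])

```text
time: 3.27
eef_pos: [0.5166, -0.0199, 0.3556]
tcp_rot: [-2.938, -1.111, 0.0]
ft_force: [1.1, 0.7, 0.3]
opening: 0.0947
```

```bash
python3 - <<'E'
from h import *
a=np.radians(-48.6)
delta([.5998,-.2239,.30],[np.cos(a),np.sin(a),0])
snap('wrist','w1')
E
```

```text
t 3.2667 eef [ 0.5166 -0.0199  0.3556] open 0.0947254957980959 F [1.1178 0.7054 0.3199] q [-0.1663  0.1946  1.5313  0.0001  1.416   0.6816]
Rcols x,y,z [[ 0.75    0.6615 -0.0001]
 [ 0.6615 -0.75   -0.0003]
 [-0.0003  0.0002 -1.    ]]
shift units (now axes) [-0.7257  2.0804  0.5549]
turn 1 [-0.0001  0.      0.0001] deg [-0.0188  0.0076  0.013 ]
  shift in target axes [-0.7253  2.0804  0.5555]
turn -1 [-0.0001 -0.0002 -0.9999] deg [  -0.012    -0.0295 -179.987 ]
  shift in target axes [ 0.7253 -2.0804  0.5555]
```

View pics/w1.png

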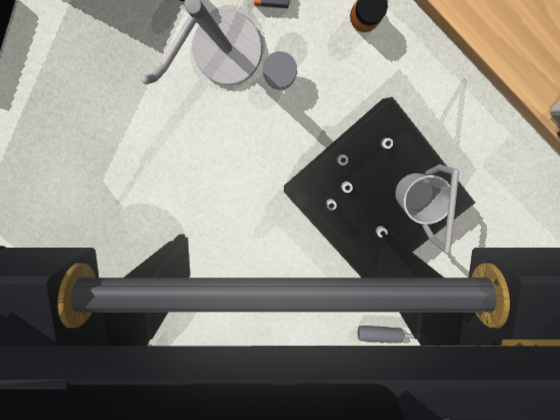

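The wrist view shows the cup bar from (455,170) to (449,250), five spacers, the tray, and the stand with its hook pointing to (148,78). I'll fit these from depth.

```bash
python3 - <<'E'
from h import *
f=load('w1')
P=cloud(f)
def line(Q):
    c=Q[:,:2].mean(0); u,s,v=np.linalg.svd(Q[:,:2]-c,full_matrices=False); d=v[0]; t=(Q[:,:2]-c)@d
    t0,t1=t.min(),t.max(); print('n',len(Q),'ends',c+d*t0,c+d*t1,'mid',c+d*(t0+t1)/2,'len',t1-t0,'yaw',np.degrees(np.arctan2(d[1],d[0])),'z',np.median(Q[:,2]), 'width',s[1]/np.sqrt(len(Q)))
    
A=P.reshape(-1,3)
for tag in('w1','scene0'):
    A=cloud(load(tag)).reshape(-1,3)
    m=(A[:,2]>.128)&(A[:,2]<.145)&(abs(A[:,0]-.62)<.07)&(abs(A[:,1]+.205)<.07); line(A[m])
    m=(A[:,2]>.184)&(A[:,2]<.2)&(A[:,0]>.527)&(A[:,0]<.58)&(abs(A[:,1]-.14)<.03); line(A[m])
    m=(A[:,2]>.203)&(A[:,2]<.215)&(A[:,0]>.575)&(A[:,0]<.61)&(abs(A[:,1]-.14)<.03); print(m.sum(),A[m].mean(0))
    m=(A[:,2]>.2)&(A[:,2]<.22)&(A[:,0]>.49)&(A[:,0]<.53)&(abs(A[:,1]-.14)<.03); print(m.sum(),A[m].mean(0))
    m=(A[:,2]>.046)&(A[:,2]<.054)&(abs(A[:,0]-.58)<.15)&(abs(A[:,1]+.158)<.15)
    print(cv2.minAreaRect((A[m][:,:2]*1000).astype(np.float32)))
    m=(A[:,2]>.096)&(A[:,2]<.104)&(abs(A[:,0]-.508)<.04)&(abs(A[:,1]+.066)<.04)
    if m.sum()>3: print('post',m.sum(),A[m].mean(0),cv2.minAreaRect((A[m][:,:2]*1000).astype(np.float32)))
    m=(A[:,2]>.002)&(A[:,2]<.012)&(np.hypot(A[:,0]-.59,A[:,1]-.145)<.06); print('foot',cv2.minEnclosingCircle((A[m][:,:2]*1000).astype(np.float32)))
for uv in [(390,99),(472,199),(285,187)]: print(pt(f,*uv,.05))
E
python3 -c "
from h import *
crop('w1',130,0,300,120,4);crop('w1',270,90,490,290,3)"
```

```text
n 611 ends [ 0.6593 -0.1664] [ 0.5793 -0.2379] mid [ 0.6193 -0.2021] len 0.10722160929849031 yaw -138.21871162906513 z 0.1371997031407708 width 0.0021269631234490834
n 527 ends [0.58   0.1504] [0.527  0.1455] mid [0.5535 0.1479] len 0.05320852143893233 yaw -174.7113980112194 z 0.19348330301508984 width 0.002204123584222433
245 [0.5871 0.1498 0.2095]
135 [0.5123 0.1436 0.21  ]
((577.5216064453125, -152.5594482421875), (200.3278350830078, 200.37710571289062), 82.96784210205078)
post 179 [ 0.5064 -0.061   0.0999] ((505.95440673828125, -61.24882888793945), (17.662065505981445, 17.753170013427734), 35.11720275878906)
foot ((590.549072265625, 145.35922241210938), 59.32894515991211)
n 219 ends [ 0.659  -0.1728] [ 0.58   -0.2434] mid [ 0.6195 -0.2081] len 0.10597731081699363 yaw -138.2196881334121 z 0.13679320815810103 width 0.0019229336551306643
n 61 ends [0.5279 0.1412] [0.5782 0.1466] mid [0.5531 0.1439] len 0.050540990300461525 yaw 6.240889599571555 z 0.19190206118869121 width 0.0020961227328436935
28 [0.587  0.1458 0.2081]
18 [0.5107 0.1388 0.2092]
((576.0416870117188, -156.53076171875), (201.743896484375, 202.23611450195312), 83.40238952636719)
post 44 [ 0.5058 -0.0672  0.0997] ((505.5372619628906, -65.80752563476562), (16.86388397216797, 18.877883911132812), 35.89002227783203)
foot ((590.2791748046875, 145.7336883544922), 59.247825622558594)
[ 0.6833 -0.0667  0.05  ]
[ 0.6638 -0.2567  0.05  ]
[ 0.4965 -0.0396  0.05  ]
```

View pics/w1_c270_90.png

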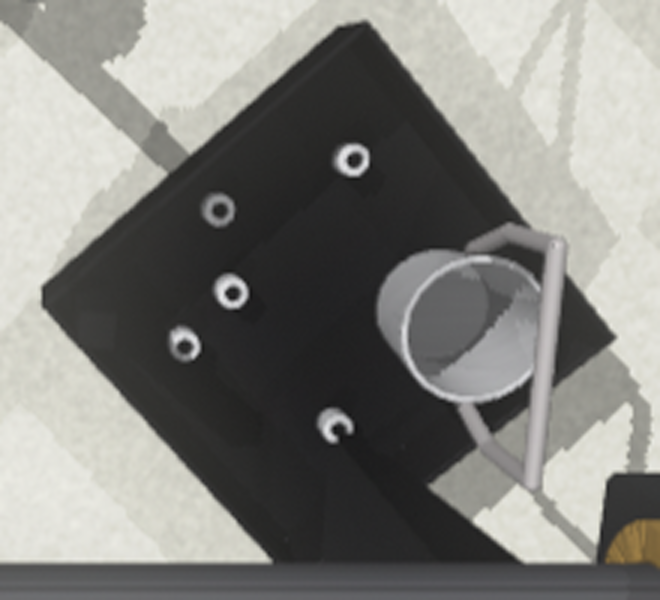

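View pics/w1_c130_0.png

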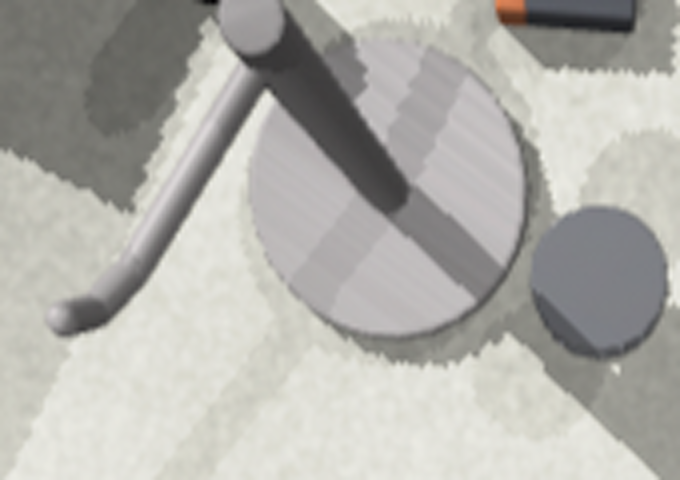

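Wrist and scene disagree by about 5 mm in y, possibly because the arm was still settling. I'll retake the picture at rest.

```bash
cat > m.py <<'E'
from h import *
def line(n,Q):
    if len(Q)<5: return
    c=Q[:,:2].mean(0); u,s,v=np.linalg.svd(Q[:,:2]-c,full_matrices=False); d=v[0]; t=(Q[:,:2]-c)@d
    t0,t1=t.min(),t.max(); print(n,len(Q),'mid',c+d*(t0+t1)/2,'len',t1-t0,'yaw',np.degrees(np.arctan2(d[1],d[0])),'z',np.median(Q[:,2]))
def meas(tag):
    A=cloud(load(tag)).reshape(-1,3)
    m=(A[:,2]>.128)&(A[:,2]<.145)&(abs(A[:,0]-.62)<.07)&(abs(A[:,1]+.205)<.07); line('bar',A[m])
    m=(A[:,2]>.184)&(A[:,2]<.2)&(A[:,0]>.527)&(A[:,0]<.58)&(abs(A[:,1]-.14)<.03); line('hook',A[m])
    m=(A[:,2]>.203)&(A[:,2]<.215)&(A[:,0]>.575)&(A[:,0]<.61)&(abs(A[:,1]-.14)<.03); print('upr',m.sum(),A[m].mean(0))
    m=(A[:,2]>.046)&(A[:,2]<.054)&(abs(A[:,0]-.58)<.15)&(abs(A[:,1]+.158)<.15)
    if m.sum()>3: print('tray',cv2.minAreaRect((A[m][:,:2]*1000).astype(np.float32)))
    m=(A[:,2]>.096)&(A[:,2]<.104)&(abs(A[:,0]-.508)<.04)&(abs(A[:,1]+.066)<.04)
    if m.sum()>3: print('post',m.sum(),A[m].mean(0),cv2.minAreaRect((A[m][:,:2]*1000).astype(np.float32)))
E
python3 - <<'E'
from m import *
print(manip.get_state()['qd'],manip.get_state()['eef_pos'])
snap('wrist','w2');meas('w2')
snap('side','s2');meas('s2')
E
```

```text
[ 0.0682 -0.0155  0.0431  0.0101 -0.0072  0.1146] [ 0.5184 -0.0238  0.3549]
bar 619 mid [ 0.6193 -0.2022] len 0.10770808659137927 yaw -138.18846640602194 z 0.13716358796638975
hook 536 mid [0.5536 0.1479] len 0.05347071016549754 yaw -174.658592484745 z 0.19349599597478748
upr 213 [0.5866 0.1494 0.2095]
tray ((577.45556640625, -152.8404541015625), (200.40817260742188, 200.30482482910156), 83.1082534790039)
post 178 [ 0.5063 -0.061   0.1   ] ((506.0731506347656, -61.3575553894043), (17.389936447143555, 17.583011627197266), 35.70126724243164)
bar 69 mid [ 0.6221 -0.2012] len 0.10621563690428756 yaw 41.97706556400278 z 0.1365425742505905
hook 52 mid [0.5536 0.1505] len 0.05263600429284976 yaw -174.42872984445538 z 0.19345659342609856
upr 25 [0.5887 0.1544 0.2092]
tray ((580.4471435546875, -153.3572235107422), (208.05047607421875, 203.78846740722656), 83.17849731445312)
post 21 [ 0.508  -0.059   0.1001] ((507.46160888671875, -57.33502197265625), (16.760347366333008, 23.282442092895508), 17.153034210205078)
```

```bash
python3 - <<'E'
from h import *
a=np.radians(-48.2)
delta([.5992,-.2202,.115],[np.cos(a),np.sin(a),0])
E
```

```text
t 3.4167 eef [ 0.5167 -0.0199  0.3549] open 0.09445526391521678 F [-1.0195  0.77   -0.5783] q [-0.1664  0.1956  1.5316  0.      1.4158  0.6844]
Rcols x,y,z [[ 0.7518  0.6594 -0.0009]
 [ 0.6594 -0.7518 -0.0011]
 [-0.0014  0.0003 -1.    ]]
shift units (now axes) [-0.6982  2.0522  2.3976]
turn 1 [-0.0004  0.0003 -0.003 ] deg [-0.0652  0.0514 -0.5474]
  shift in target axes [-0.7199  2.0427  2.3993]
turn -1 [0.0004 0.0006 0.997 ] deg [  0.0804   0.102  179.4525]
  shift in target axes [ 0.7199 -2.0427  2.3993]
```

>>> send_rows([
  {"dx":-0.09,"dy":0.255,"dz":0,"ax":0,"ay":0,"az":-0.003},
  {"dx":-0.09,"dy":0.255,"dz":0,"ax":0,"ay":0,"az":0},
  {"dx":-0.09,"dy":0.255,"dz":0,"ax":0,"ay":0,"az":0},
  {"dx":-0.09,"dy":0.255,"dz":0,"ax":0,"ay":0,"az":0},
  {"dx":-0.09,"dy":0.255,"dz":0,"ax":0,"ay":0,"az":0},
  {"dx":-0.09,"dy":0.255,"dz":0,"ax":0,"ay":0,"az":0},
  {"dx":-0.09,"dy":0.255,"dz":0,"ax":0,"ay":0,"az":0},
  {"dx":-0.09,"dy":0.255,"dz":0,"ax":0,"ay":0,"az":0},
  {"dx":0,"dy":0,"dz":0.25,"ax":0,"ay":0,"az":0},
  {"dx":0,"dy":0,"dz":0.25,"ax":0,"ay":0,"az":0},
  {"dx":0,"dy":0,"dz":0.25,"ax":0,"ay":0,"az":0},
  {"dx":0,"dy":0,"dz":0.25,"ax":0,"ay":0,"az":0},
  {"dx":0,"dy":0,"dz":0.25,"ax":0,"ay":0,"az":0},
  {"dx":0,"dy":0,"dz":0.25,"ax":0,"ay":0,"az":0},
  {"dx":0,"dy":0,"dz":0.2,"ax":0,"ay":0,"az":0},
  {"dx":0,"dy":0,"dz":0.2,"ax":0,"ay":0,"az":0},
  {"dx":0,"dy":0,"dz":0.2,"ax":0,"ay":0,"az":0},
  {"dx":0,"dy":0,"dz":0.1,"ax":0,"ay":0,"az":0},
  {"dx":0,"dy":0,"dz":0.1,"ax":0,"ay":0,"az":0},
  {"dx":0,"dy":0,"dz":0.1,"ax":0,"ay":0,"az":0},
])

```text
time: 5.08
eef_pos: [0.5994, -0.2177, 0.1156]
tcp_rot: [2.933, 1.126, 0.001]
ft_force: [0.9, 0.1, 0.6]
opening: 0.0947
```

```bash
python3 - <<'E'
from m import *
a=np.radians(-48.2)
snap('wrist','w3');
delta([.5992,-.2202,.115],[np.cos(a),np.sin(a),0])
meas('w3')
snap('scene','sc3')
crop('sc3',160,150,360,350,3)
E
```

```text
t 5.1333 eef [ 0.5986 -0.2176  0.1137] open 0.09503625867747516 F [-0.6555  0.3322 -1.8148] q [-0.4523  0.5717  1.5929  0.0001  0.9786  0.3857]
Rcols x,y,z [[ 0.7434  0.6689 -0.0005]
 [ 0.6689 -0.7434 -0.0016]
 [-0.0014  0.0008 -1.    ]]
shift units (now axes) [-0.0135  0.0234 -0.0128]
turn 1 [-0.0005  0.0002  0.001 ] deg [-0.0903  0.0298  0.1811]
  shift in target axes [-0.0134  0.0235 -0.0128]
turn -1 [-0.0003 -0.0008 -0.999 ] deg [  -0.0467   -0.1417 -179.8188]
  shift in target axes [ 0.0134 -0.0235 -0.0128]
bar 2640 mid [ 0.6236 -0.2002] len 0.09793507379251025 yaw -138.3620570566626 z 0.1375601154601426
upr 0 [nan nan nan]
tray ((577.1065673828125, -152.79754638671875), (200.56155395507812, 200.51950073242188), 83.09129333496094)
post 550 [ 0.5093 -0.0658  0.0995] ((508.7727355957031, -65.45730590820312), (18.327512741088867, 11.568037986755371), 33.59642791748047)m.py:10: RuntimeWarning: Mean of empty slice.
  m=(A[:,2]>.203)&(A[:,2]<.215)&(A[:,0]>.575)&(A[:,0]<.61)&(abs(A[:,1]-.14)<.03); print('upr',m.sum(),A[m].mean(0))
  ret = um.true_divide(
```

View pics/w3.png

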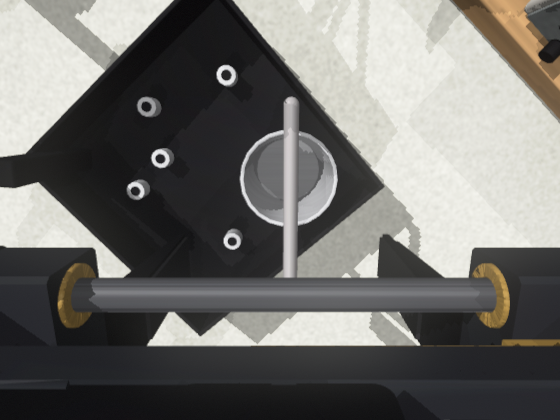

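View pics/sc3_c160_150.png

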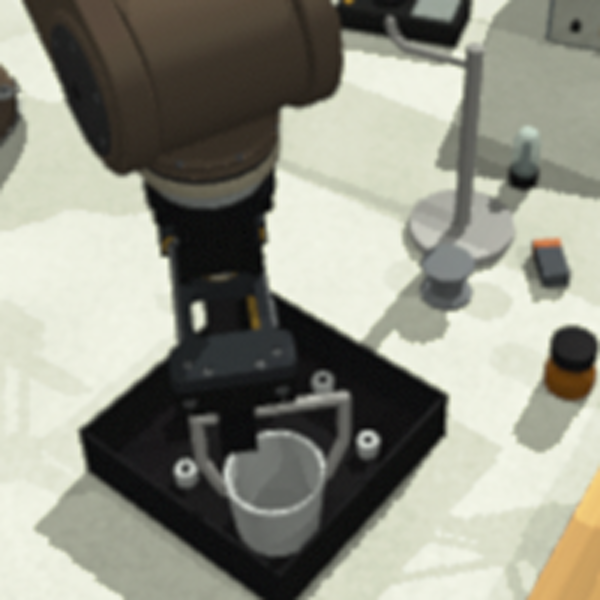

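The bar lies between the open fingers (wrist image column ~290), at the -y side of the cup. The scene view agrees. I'll nudge 2.3 mm, then close.

>>> send_rows([
  {"dx":-0.013,"dy":0.025,"dz":-0.01,"ax":0,"ay":0,"az":0},
  {"dx":0,"dy":0,"dz":0,"ax":0,"ay":0,"az":0},
  {"dx":0,"dy":0,"dz":0,"ax":0,"ay":0,"az":0},
])

```text
time: 5.43
eef_pos: [0.6002, -0.2214, 0.1177]
tcp_rot: [2.932, 1.124, 0.002]
ft_force: [0.3, 0.7, 0.1]
opening: 0.0948
```

>>> send_rows([
  {"dx":0,"dy":0,"dz":0,"ax":0,"ay":0,"az":0},
  {"dx":0,"dy":0,"dz":0,"ax":0,"ay":0,"az":0},
  {"dx":0,"dy":0,"dz":0,"ax":0,"ay":0,"az":0},
  {"dx":0,"dy":0,"dz":0,"ax":0,"ay":0,"az":0},
  {"dx":0,"dy":0,"dz":0,"ax":0,"ay":0,"az":0},
  {"dx":0,"dy":0,"dz":0,"ax":0,"ay":0,"az":0},
  {"dx":0,"dy":0,"dz":0,"ax":0,"ay":0,"az":0},
  {"dx":0,"dy":0,"dz":0,"ax":0,"ay":0,"az":0},
  {"dx":0,"dy":0,"dz":0,"ax":0,"ay":0,"az":0},
  {"dx":0,"dy":0,"dz":0,"ax":0,"ay":0,"az":0},
], hand=1, squeeze=40)

```text
time: 6.27
eef_pos: [0.5998, -0.2209, 0.1167]
tcp_rot: [-2.933, -1.125, -0.0]
ft_force: [-0.7, 0.6, -0.7]
opening: 0.0338
```

>>> send_rows([
  {"dx":0,"dy":0,"dz":0,"ax":0,"ay":0,"az":0},
  {"dx":0,"dy":0,"dz":0,"ax":0,"ay":0,"az":0},
  {"dx":0,"dy":0,"dz":0,"ax":0,"ay":0,"az":0},
  {"dx":0,"dy":0,"dz":0,"ax":0,"ay":0,"az":0},
  {"dx":0,"dy":0,"dz":0,"ax":0,"ay":0,"az":0},
  {"dx":0,"dy":0,"dz":0,"ax":0,"ay":0,"az":0},
  {"dx":0,"dy":0,"dz":0,"ax":0,"ay":0,"az":0},
  {"dx":0,"dy":0,"dz":0,"ax":0,"ay":0,"az":0},
])

```text
time: 6.93
eef_pos: [0.5998, -0.2209, 0.1167]
tcp_rot: [-2.933, -1.125, -0.0]
ft_force: [-0.3, -0.3, -0.2]
opening: 0.0002
```

An opening of 0.2 mm means the bar wasn't caught, so I'll look.

```bash
python3 - <<'E'
from m import *
for n in('wrist','scene','side'): snap(n,n[:2]+'4')
crop('sc4',180,230,300,350,5); crop('si4',240,130,360,230,6); meas('wr4')
E
```

```text
bar 2048 mid [ 0.6318 -0.1931] len 0.07545238129510923 yaw -138.35137575970938 z 0.1375970788370553
upr 0 [nan nan nan]
tray ((577.142822265625, -152.87046813964844), (200.42747497558594, 200.41033935546875), 82.99483489990234)
post 454 [ 0.5099 -0.0667  0.0994] ((509.03997802734375, -65.9577407836914), (18.231830596923828, 9.623498916625977), 38.493568420410156)m.py:10: RuntimeWarning: Mean of empty slice.
  m=(A[:,2]>.203)&(A[:,2]<.215)&(A[:,0]>.575)&(A[:,0]<.61)&(abs(A[:,1]-.14)<.03); print('upr',m.sum(),A[m].mean(0))
  ret = um.true_divide(
```

View pics/wr4.png

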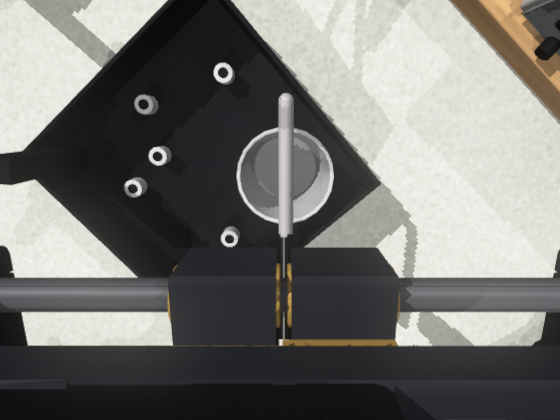

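View pics/sc4_c180_230.png

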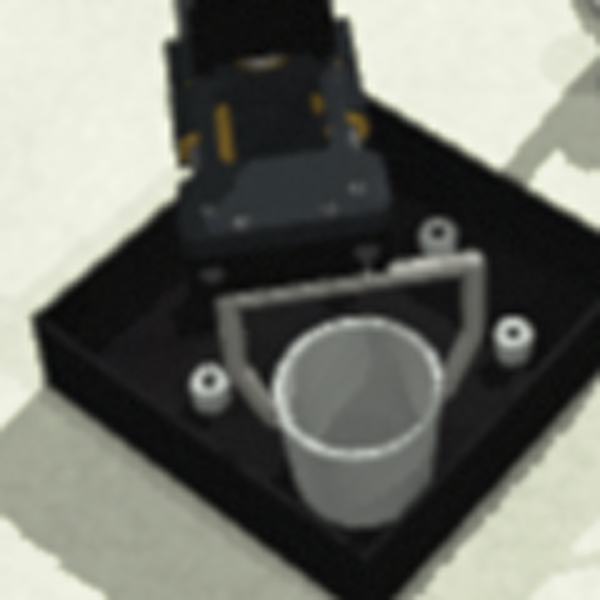

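View pics/si4_c240_130.png

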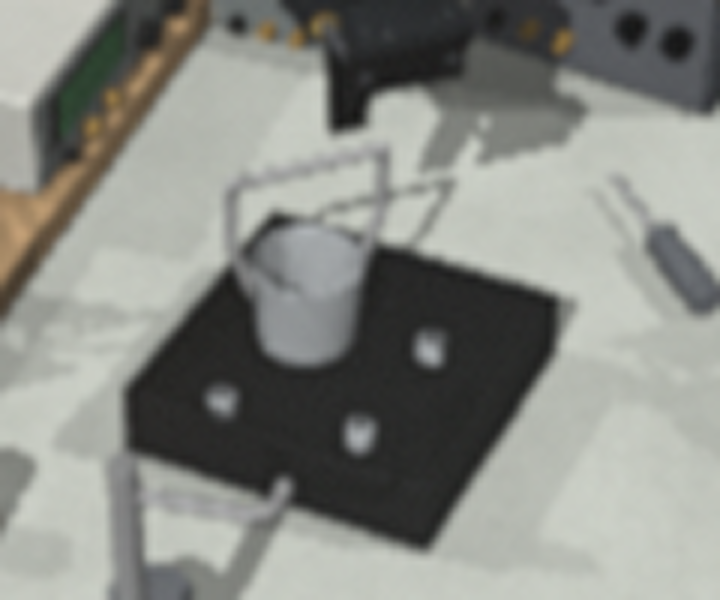

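```bash
python3 - <<'E'
from m import *
s=manip.get_state(); e=s['eef_pos'];R=Ro.from_rotvec(s['tcp_rot']).as_matrix()
print(e)
for tag in('sc4','si4','wr4'):
    f=load(tag)
    print(tag,'tcp',proj(f,e),'grasp',proj(f,e-R[:,2]*.019),'back60',proj(f,e-R[:,2]*.078))
for tag,uvs in(('wr4',[(284,240),(284,260),(284,300),(270,260),(230,262)]),):
    f=load(tag)
    for uv in uvs: print(uv,pt(f,*uv))
A=cloud(load('wr4')).reshape(-1,3)
f=load('wr4')
print('cam',-f['R'].T@f['t'], f['R'])
E
python3 -c "
from h import *
crop('wr4',150,80,420,350,3)"
```

```text
[ 0.5997 -0.221   0.1167]
sc4 tcp [238.0844 292.1627] grasp [237.4778 286.2118] back60 [235.4727 266.5402]
si4 tcp [297.9886 160.4911] grasp [298.0563 156.2114] back60 [298.2741 142.4292]
wr4 tcp [284.4168 233.1442] grasp [284.5055 243.5952] back60 [284.9264 293.1656]
(284, 240) [ 0.6077 -0.2134  0.1616]
(284, 260) [ 0.6072 -0.2138  0.1855]
(284, 300) [ 0.6197 -0.2025  0.2512]
(270, 260) [ 0.624  -0.1943  0.2485]
(230, 262) [ 0.6173 -0.1878  0.2482]
cam [ 0.6494 -0.1756  0.326 ] [[ 0.6677 -0.7444 -0.0004]
 [-0.7228 -0.6485  0.2388]
 [-0.178  -0.1591 -0.9711]]
```

View pics/wr4_c150_80.png

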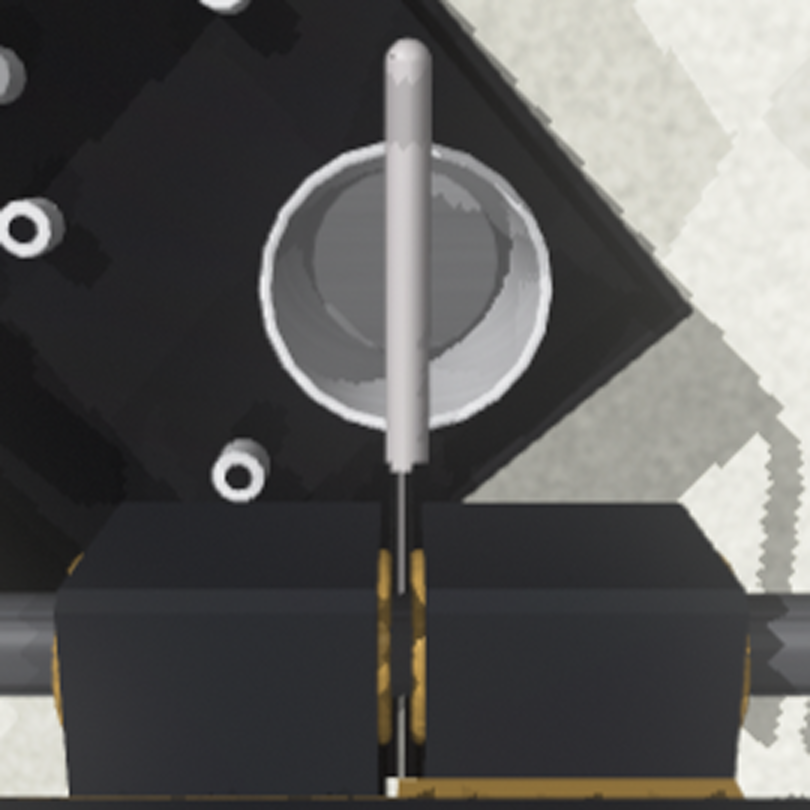

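View pics/sc4.png

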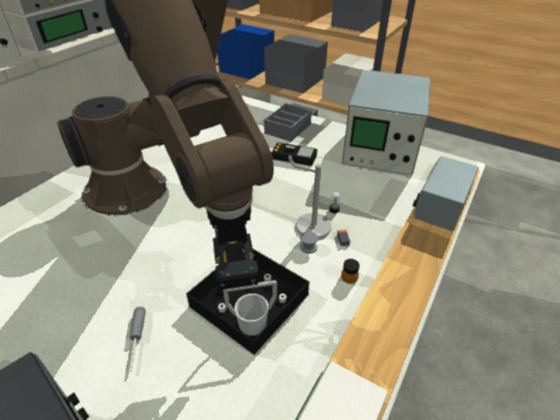

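```bash
python3 - <<'E'
from m import *
f=load('w3'); print(f['K'])
for uv in[(180,245),(186,240),(187,238),(185,250),(170,280),(150,300),(384,240),(386,250),(400,270)]: print(uv,pt(f,*uv))
# tool frame points in w3
e=np.array([.5986,-.2176,.1137]);
f=load('wr4');s=manip.get_state(); e=s['eef_pos'];R=Ro.from_rotvec(s['tcp_rot']).as_matrix()
P=(cloud(f)-e)@R
for v in range(228,270,3): print(v,np.round(P[v,276:292:1]*1000)[:,2].astype(int),np.round(P[v,284]*1000))
E
```

```text
[[360.1777   0.     283.316 ]
 [  0.     360.1777 207.9335]
 [  0.       0.       1.    ]]
(180, 245) [ 0.5749 -0.1745  0.1669]
(186, 240) [ 0.5751 -0.1751  0.1589]
(187, 238) [ 0.5752 -0.1749  0.1566]
(185, 250) [ 0.5714 -0.1779  0.1603]
(170, 280) [ 0.6038 -0.177   0.2467]
(150, 300) [ 0.5987 -0.1764  0.2499]
(384, 240) [ 0.6394 -0.2458  0.1608]
(386, 250) [ 0.637  -0.2468  0.1678]
(400, 270) [ 0.6363 -0.2479  0.1878]
228 [113 112 112 -19 -21 -21 -21 -21 -21 -21 -21 -22 -22 -22 -21 -20] [ 10.  -0. -21.]
231 [113 113 111 -20 -20 -21 -23 -22 -21 -22 -22 -20 -21 -21 -20 -21] [  8.  -0. -21.]
234 [-40 -40 -39 -40 -39 -22 -21 -21 -23 -21 -22 -39 -41 -40 -40 -40] [  7.  -0. -23.]
237 [-45 -46 -45 -44 -42 -41 -41 -41 -41 -41 -40 -42 -44 -45 -45 -44] [ 11.  -0. -41.]
240 [-49 -50 -50 -49 -45 -45 -44 -45 -45 -45 -45 -45 -49 -50 -50 -48] [ 11.  -0. -45.]
243 [-53 -53 -53 -52 -49 -49 -49 -49 -50 -50 -49 -50 -53 -53 -52 -54] [ 11.  -0. -50.]
246 [-57 -57 -58 -57 -55 -53 -53 -53 -53 -53 -53 -54 -58 -56 -58 -58] [ 11.  -0. -53.]
249 [-124  -60  -62  -61  -58  -57  -56  -58  -57  -57  -57  -56  -61  -61
  -60 -123] [ 11.  -0. -57.]
252 [-126  -65  -65  -64  -61  -61  -61  -61  -61  -61  -61  -61  -65  -65
  -65 -126] [ 11.  -0. -61.]
255 [-128  -68  -68  -68  -64  -65  -65  -64  -65  -65  -65  -66  -68  -68
  -68 -128] [ 11.  -0. -65.]
258 [-130  -71  -72  -72  -68  -69  -68  -68  -68  -68  -68  -68  -73  -71
  -72 -130] [ 11.  -0. -68.]
261 [-132  -74  -74  -75  -71  -72  -71  -69  -70  -71  -71  -71  -74  -75
  -75 -131] [ 10.  -0. -70.]
264 [-132 -130 -130 -131 -129  -74  -74  -69  -68  -73  -74 -129 -129 -131
 -130 -133] [  8.  -0. -68.]
267 [-133 -131 -133 -132 -131  -77  -77  -69  -70  -77  -76 -130 -131 -132
 -131 -134] [  8.  -0. -70.]
```

```bash
python3 - <<'E'
from m import *
s=manip.get_state(); e=s['eef_pos'];R=Ro.from_rotvec(s['tcp_rot']).as_matrix()
for tag in('si4','sc4','wr4'):
    P=(cloud(load(tag)).reshape(-1,3)-e)@R*1000
    m=(abs(P[:,0])<14)&(abs(P[:,1])<20)&(P[:,2]<5)&(P[:,2]>-130)
    Q=P[m]
    print(tag,len(Q))
    h=np.histogram(Q[:,2],bins=range(-130,10,5)); print(dict(zip(h[1][:-1],h[0])))
    o=Q[np.argsort(-Q[:,2])][:25]; print(o[::3])
    o=Q[(Q[:,2]<-28)&(Q[:,2]>-50)];print(o[::max(1,len(o)//10)])
im=cv2.imread('pics/si4.png')[130:175,270:330]; cv2.imwrite('pics/si4z.png',cv2.resize(im,None,fx=12,fy=12,interpolation=cv2.INTER_NEAREST))
im=cv2.imread('pics/sc4.png')[255:310,210:280]; cv2.imwrite('pics/sc4z.png',cv2.convertScaleAbs(cv2.resize(im,None,fx=10,fy=10,interpolation=cv2.INTER_NEAREST),alpha=2.5))
E
```

```text
si4 62
{np.int64(-130): np.int64(0), np.int64(-125): np.int64(0), np.int64(-120): np.int64(0), np.int64(-115): np.int64(0), np.int64(-110): np.int64(0), np.int64(-105): np.int64(0), np.int64(-100): np.int64(1), np.int64(-95): np.int64(0), np.int64(-90): np.int64(2), np.int64(-85): np.int64(4), np.int64(-80): np.int64(3), np.int64(-75): np.int64(2), np.int64(-70): np.int64(6), np.int64(-65): np.int64(7), np.int64(-60): np.int64(3), np.int64(-55): np.int64(9), np.int64(-50): np.int64(3), np.int64(-45): np.int64(6), np.int64(-40): np.int64(1), np.int64(-35): np.int64(0), np.int64(-30): np.int64(0), np.int64(-25): np.int64(7), np.int64(-20): np.int64(7), np.int64(-15): np.int64(1), np.int64(-10): np.int64(0), np.int64(-5): np.int64(0), np.int64(0): np.int64(0)}
[[ -0.2162   0.8808 -14.8885]
 [  8.4493  -0.85   -18.3931]
 [  5.7035  -3.5819 -19.4281]
 [ 10.7823   2.9491 -20.9485]
 [  1.7396  -3.3986 -22.6149]
 [  7.2884   2.3402 -37.8314]
 [ -2.9774  -0.8939 -41.4696]
 [  1.942   -3.1643 -44.215 ]
 [ 11.2482  -6.6584 -48.9012]]
[[ -2.0848  -2.7424 -47.172 ]
 [ -4.7153  -5.5909 -48.2722]
 
[... 1944 characters left out ...]
-20): np.int64(37), np.int64(-15): np.int64(0), np.int64(-10): np.int64(0), np.int64(-5): np.int64(0), np.int64(0): np.int64(0)}
[[  8.1937  -3.0502 -17.9796]
 [ 12.9912  -3.0232 -18.6231]
 [  8.4639   4.144  -18.8787]
 [  6.741    4.151  -18.9177]
 [  7.9335   4.1429 -19.03  ]
 [  9.1129  -3.0331 -19.09  ]
 [  7.4005   4.1421 -19.1729]
 [ 10.3757   3.5715 -19.4894]
 [ 11.0131  -3.0184 -19.6845]]
[[ 12.4299  -5.2329 -40.0226]
 [ 12.087   -4.7302 -40.5566]
 [ 12.4272  -4.1844 -43.152 ]
 [ 12.7061  -3.6573 -45.5176]
 [ 12.5554   3.521  -45.0876]
 [ 10.8792   1.1611 -41.5942]
 [ 10.9958  -1.2796 -43.4482]
 [ 12.4368  -4.0641 -49.1372]
 [ 12.2649   3.4401 -48.6578]
 [ 10.8465  -1.7383 -47.4147]]
```

View pics/si4z.png

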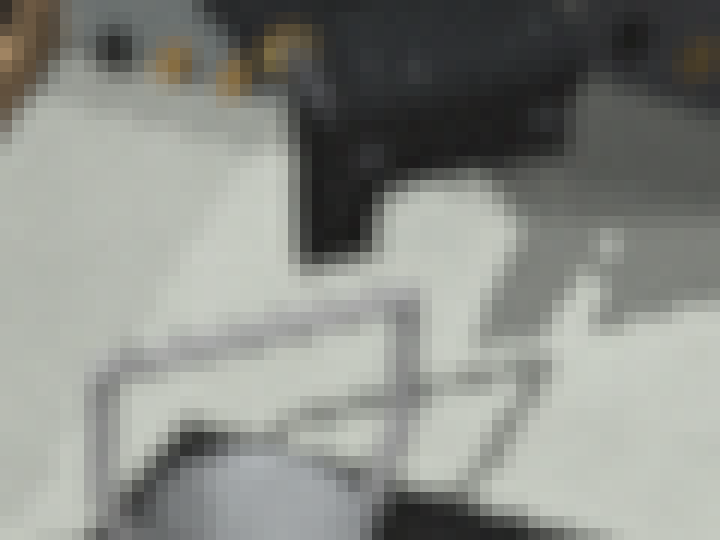

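View pics/sc4z.png

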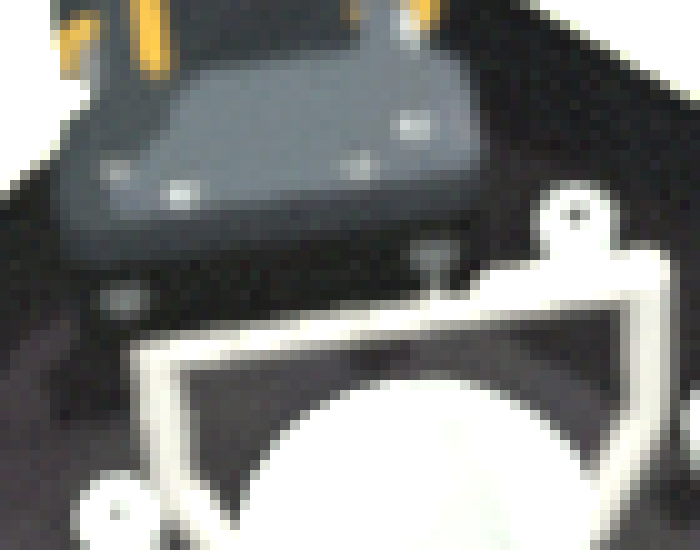

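All three views agree that the real fingertips end about 38 mm behind the reported TCP, and are 17 mm above the bar. So the true grasp point is at tool z -57 mm. I'll open the fingers and go 40 mm lower.

>>> send_rows([
  {"dx":0,"dy":0,"dz":0,"ax":0,"ay":0,"az":0},
  {"dx":0,"dy":0,"dz":0,"ax":0,"ay":0,"az":0},
  {"dx":0,"dy":0,"dz":0,"ax":0,"ay":0,"az":0},
  {"dx":0,"dy":0,"dz":0,"ax":0,"ay":0,"az":0},
  {"dx":0,"dy":0,"dz":0,"ax":0,"ay":0,"az":0},
  {"dx":0,"dy":0,"dz":0,"ax":0,"ay":0,"az":0},
  {"dx":0,"dy":0,"dz":0,"ax":0,"ay":0,"az":0},
  {"dx":0,"dy":0,"dz":0,"ax":0,"ay":0,"az":0},
], hand=0)

```text
time: 7.75
eef_pos: [0.5997, -0.221, 0.1167]
tcp_rot: [-2.933, -1.125, -0.0]
ft_force: [0.3, 0.4, 1.3]
opening: 0.0456
```

>>> send_rows([
  {"dx":0,"dy":0,"dz":0.1,"ax":0,"ay":0,"az":0},
  {"dx":0,"dy":0,"dz":0.1,"ax":0,"ay":0,"az":0},
  {"dx":0,"dy":0,"dz":0.1,"ax":0,"ay":0,"az":0},
  {"dx":0,"dy":0,"dz":0.1,"ax":0,"ay":0,"az":0},
  {"dx":0,"dy":0,"dz":0,"ax":0,"ay":0,"az":0},
])

```text
time: 8.17
eef_pos: [0.5986, -0.2204, 0.0738]
tcp_rot: [-2.931, -1.124, 0.004]
ft_force: [-0.7, -0.3, -0.5]
opening: 0.0474
```

```bash
python3 - <<'E'
from m import *
delta([.5992,-.2202,.077])
snap('side','s5');crop('s5',255,120,345,190,8)
snap('wrist','w5')
E
```

```text
t 8.1667 eef [ 0.5986 -0.2204  0.0738] open 0.04741706789421612 F [-0.668  -0.2961 -0.4682] q [-0.4564  0.62    1.6231  0.0001  0.9025  0.3821]
Rcols x,y,z [[ 0.7437  0.6685 -0.0014]
 [ 0.6685 -0.7437 -0.0037]
 [-0.0035  0.0018 -1.    ]]
shift units (now axes) [ 0.0062  0.0024 -0.0317]
```

View pics/s5_c255_120.png

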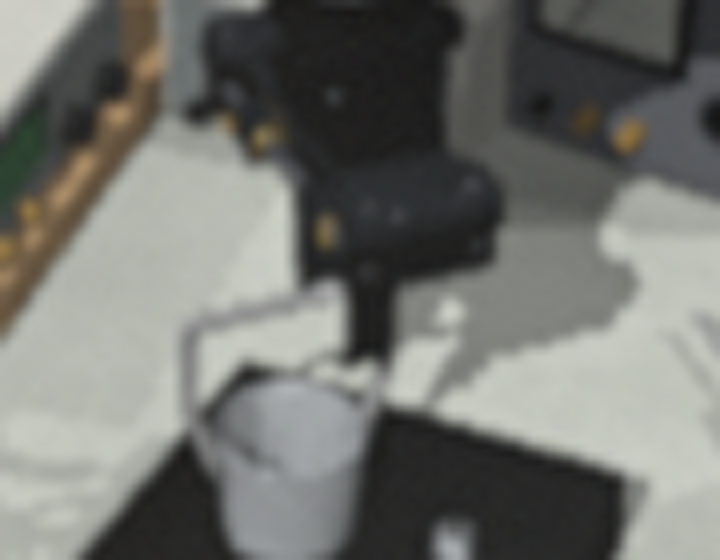

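View pics/w5.png

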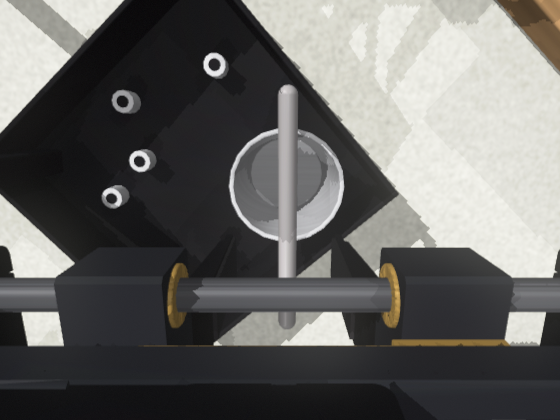

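The bar (column ~288) now lies between the fingers, with the pads around it in the side view. I'll close.

>>> send_rows([
  {"dx":0,"dy":0,"dz":0,"ax":0,"ay":0,"az":0},
  {"dx":0,"dy":0,"dz":0,"ax":0,"ay":0,"az":0},
  {"dx":0,"dy":0,"dz":0,"ax":0,"ay":0,"az":0},
  {"dx":0,"dy":0,"dz":0,"ax":0,"ay":0,"az":0},
  {"dx":0,"dy":0,"dz":0,"ax":0,"ay":0,"az":0},
  {"dx":0,"dy":0,"dz":0,"ax":0,"ay":0,"az":0},
  {"dx":0,"dy":0,"dz":0,"ax":0,"ay":0,"az":0},
  {"dx":0,"dy":0,"dz":0,"ax":0,"ay":0,"az":0},
  {"dx":0,"dy":0,"dz":0,"ax":0,"ay":0,"az":0},
  {"dx":0,"dy":0,"dz":0,"ax":0,"ay":0,"az":0},
], hand=1, squeeze=40)

```text
time: 9.1
eef_pos: [0.5998, -0.2211, 0.0768]
tcp_rot: [2.933, 1.125, 0.0]
ft_force: [0.2, -0.5, 1.4]
opening: 0.007
```

>>> send_rows([
  {"dx":0,"dy":0,"dz":-0.08,"ax":0,"ay":0,"az":0},
  {"dx":0,"dy":0,"dz":-0.2,"ax":0,"ay":0,"az":0},
  {"dx":0,"dy":0,"dz":-0.28,"ax":0,"ay":0,"az":0},
  {"dx":0,"dy":0,"dz":-0.28,"ax":0,"ay":0,"az":0},
  {"dx":0,"dy":0,"dz":-0.28,"ax":0,"ay":0,"az":0},
  {"dx":0,"dy":0,"dz":-0.28,"ax":0,"ay":0,"az":0},
  {"dx":0,"dy":0,"dz":-0.2,"ax":0,"ay":0,"az":0},
  {"dx":0,"dy":0,"dz":-0.08,"ax":0,"ay":0,"az":0},
  {"dx":0,"dy":0,"dz":0,"ax":0,"ay":0,"az":-0.0247},
  {"dx":0,"dy":0,"dz":0,"ax":0,"ay":0,"az":-0.0247},
  {"dx":0,"dy":0,"dz":0,"ax":0,"ay":0,"az":-0.0247},
  {"dx":0,"dy":0,"dz":0,"ax":0,"ay":0,"az":-0.0247},
  {"dx":0,"dy":0,"dz":0,"ax":0,"ay":0,"az":-0.0247},
  {"dx":0,"dy":0,"dz":0,"ax":0,"ay":0,"az":-0.0247},
  {"dx":0,"dy":0,"dz":0,"ax":0,"ay":0,"az":-0.0247},
  {"dx":0,"dy":0,"dz":0,"ax":0,"ay":0,"az":-0.0247},
  {"dx":0,"dy":0,"dz":0,"ax":0,"ay":0,"az":-0.0247},
  {"dx":0,"dy":0,"dz":0,"ax":0,"ay":0,"az":-0.0247},
  {"dx":0,"dy":0,"dz":0,"ax":0,"ay":0,"az":-0.0247},
  {"dx":0,"dy":0,"dz":0,"ax":0,"ay":0,"az":-0.0247},
])

```text
time: 10.77
eef_pos: [0.5993, -0.2208, 0.2438]
tcp_rot: [-2.111, -2.325, 0.001]
ft_force: [0.5, 0.3, -1.0]
opening: 0.0064
```

```bash
python3 - <<'E'
from h import *
a=np.radians(5.3)
delta([.4525,.112,.245],[np.cos(a),np.sin(a),0])
E
```

```text
t 10.7667 eef [ 0.5993 -0.2208  0.2438] open 0.0063816114442940865 F [ 0.4694  0.2743 -1.0479] q [-0.4563  0.4564  1.4308  0.0001  1.256  -0.5529]
Rcols x,y,z [[-0.0964  0.9953  0.0009]
 [ 0.9953  0.0964 -0.0013]
 [-0.0014  0.0008 -1.    ]]
shift units (now axes) [ 3.4537 -1.1408 -0.0071]
turn 1 [-0.0004 -0.0003  0.0013] deg [-0.0757 -0.0534  0.2329]
  shift in target axes [ 3.449  -1.1548 -0.0118]
turn -1 [ 0.0005 -0.0007 -0.9987] deg [   0.0838   -0.1188 -179.767 ]
  shift in target axes [-3.449   1.1548 -0.0118]
```

>>> send_rows([
  {"dx":0.23,"dy":-0.077,"dz":0,"ax":0,"ay":0,"az":0.001},
  {"dx":0.23,"dy":-0.077,"dz":0,"ax":0,"ay":0,"az":0},
  {"dx":0.23,"dy":-0.077,"dz":0,"ax":0,"ay":0,"az":0},
  {"dx":0.23,"dy":-0.077,"dz":0,"ax":0,"ay":0,"az":0},
  {"dx":0.23,"dy":-0.077,"dz":0,"ax":0,"ay":0,"az":0},
  {"dx":0.23,"dy":-0.077,"dz":0,"ax":0,"ay":0,"az":0},
  {"dx":0.23,"dy":-0.077,"dz":0,"ax":0,"ay":0,"az":0},
  {"dx":0.23,"dy":-0.077,"dz":0,"ax":0,"ay":0,"az":0},
  {"dx":0.23,"dy":-0.077,"dz":0,"ax":0,"ay":0,"az":0},
  {"dx":0.23,"dy":-0.077,"dz":0,"ax":0,"ay":0,"az":0},
  {"dx":0.23,"dy":-0.077,"dz":0,"ax":0,"ay":0,"az":0},
  {"dx":0.23,"dy":-0.077,"dz":0,"ax":0,"ay":0,"az":0},
  {"dx":0.23,"dy":-0.077,"dz":0,"ax":0,"ay":0,"az":0},
  {"dx":0.23,"dy":-0.077,"dz":0,"ax":0,"ay":0,"az":0},
  {"dx":0.115,"dy":-0.038,"dz":0,"ax":0,"ay":0,"az":0},
  {"dx":0.115,"dy":-0.038,"dz":0,"ax":0,"ay":0,"az":0},
  {"dx":0,"dy":0,"dz":0,"ax":0,"ay":0,"az":0},
  {"dx":0,"dy":0,"dz":0,"ax":0,"ay":0,"az":0},
  {"dx":0,"dy":0,"dz":0,"ax":0,"ay":0,"az":0},
])

```text
time: 12.35
eef_pos: [0.4542, 0.1117, 0.2446]
tcp_rot: [2.12, 2.318, -0.0]
ft_force: [-0.2, 0.3, -1.4]
opening: 0.0067
```

```bash
cat >> m.py <<'E'
def stand(tag):
    A=cloud(load(tag)).reshape(-1,3)
    e=manip.get_state()['eef_pos']
    m=(A[:,2]>.184)&(A[:,2]<.2)&(A[:,0]>.527)&(A[:,0]<.58)&(abs(A[:,1]-.147)<.012); line('hook',A[m])
    m=(A[:,2]>.2)&(A[:,2]<.22)&(A[:,0]>.575)&(A[:,0]<.61)&(abs(A[:,1]-.147)<.02); print('uprtop',m.sum(), A[m].mean(0) if m.any() else 0,A[m].min(0),A[m].max(0)) if m.any() else 0
    m=(A[:,2]>.203)&(A[:,2]<.222)&(A[:,0]>.49)&(A[:,0]<.53)&(abs(A[:,1]-.147)<.03); print('tip',m.sum(),A[m].mean(0),A[m].min(0),A[m].max(0)) if m.any() else 0
    m=(abs(A[:,2]-(e[2]+.059))<.012)&(abs(A[:,0]-e[0])<.02)&(A[:,1]>e[1]+.012)&(A[:,1]<e[1]+.1); line('bar',A[m])
    if m.any(): print(A[m].min(0),A[m].max(0))
E
python3 - <<'E'
from m import *
print(manip.get_state()['eef_pos'])
for n in('wrist','side','scene'):
    snap(n,n[:2]+'6'); stand(n[:2]+'6')
E
```

```text
[0.4542 0.1117 0.2446]
hook 813 mid [0.5535 0.1495] len 0.053671636507611746 yaw 5.157036714250692 z 0.19351458816310094
uprtop 543 [0.5855 0.1525 0.2087] [0.5793 0.1444 0.2002] [0.5948 0.1601 0.2122]
tip 134 [0.5089 0.1457 0.2136] [0.5049 0.141  0.2034] [0.5143 0.1491 0.2173]
bar 3339 mid [0.4504 0.1575] len 0.06884804840301774 yaw -84.31640471089375 z 0.30532406062954565
[0.4437 0.1236 0.2916] [0.4638 0.1919 0.3155]
hook 53 mid [0.5535 0.1505] len 0.053005453248868406 yaw -175.2352663277862 z 0.1934431523720238
uprtop 28 [0.5884 0.1551 0.2086] [0.5821 0.1454 0.2012] [0.5963 0.1629 0.2133]
tip 14 [0.5119 0.1463 0.2107] [0.5078 0.1431 0.2031] [0.5158 0.1497 0.217 ]
bar 86 mid [0.4529 0.1575] len 0.06938253528517514 yaw 97.71618604448392 z 0.30544826574784834
[0.4444 0.1236 0.2917] [0.4663 0.192  0.3152]
hook 60 mid [0.5533 0.1438] len 0.05179720248266647 yaw 4.976991963341585 z 0.19184151059390744
uprtop 36 [0.5868 0.1457 0.2068] [0.5791 0.14   0.2004] [0.5936 0.1544 0.2113]
tip 15 [0.5098 0.1392 0.2103] [0.5046 0.136  0.2042] [0.5147 0.1429 0.2161]
bar 41 mid [0.4501 0.1642] len 0.0460549829180502 yaw -84.68887947179603 z 0.30368409564896454
[0.444  0.1414 0.2921] [0.4534 0.1872 0.3069]
```

View pics/wr6.png

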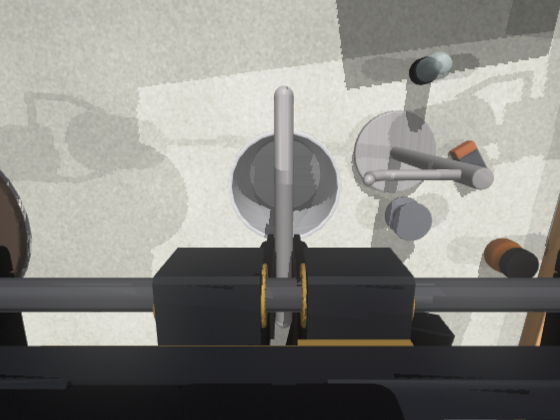

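View pics/sc6.png

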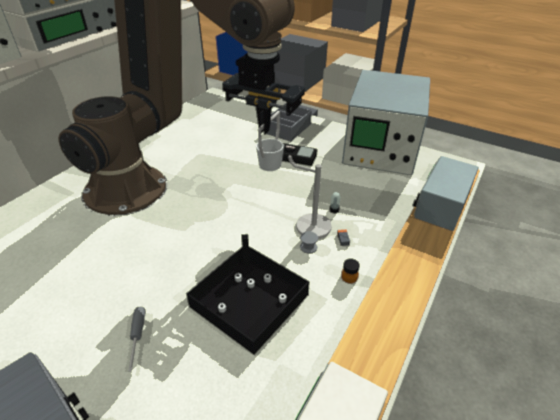

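View pics/si6.png

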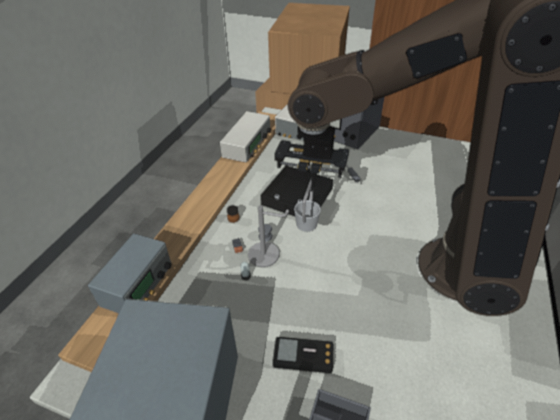

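The cup is held upright. The bar's far end is at y=0.192, so its middle is 27 mm from the pinch. The hook lies at y=0.1483 for x=0.541. I'll lower to clear 12 mm over the tip, then move in along the hook.

>>> send_rows([
  {"dx":0,"dy":0,"dz":0.17,"ax":0,"ay":0,"az":0},
  {"dx":0,"dy":0,"dz":0.17,"ax":0,"ay":0,"az":0},
  {"dx":0,"dy":0,"dz":0.17,"ax":0,"ay":0,"az":0},
  {"dx":0,"dy":0,"dz":0.17,"ax":0,"ay":0,"az":0},
  {"dx":0,"dy":0,"dz":0,"ax":0,"ay":0,"az":0},
  {"dx":0.002,"dy":0.05,"dz":0,"ax":0,"ay":0,"az":0},
  {"dx":0.002,"dy":0.1,"dz":0,"ax":0,"ay":0,"az":0},
  {"dx":0.002,"dy":0.1,"dz":0,"ax":0,"ay":0,"az":0},
  {"dx":0.002,"dy":0.1,"dz":0,"ax":0,"ay":0,"az":0},
  {"dx":0.002,"dy":0.1,"dz":0,"ax":0,"ay":0,"az":0},
  {"dx":0.002,"dy":0.1,"dz":0,"ax":0,"ay":0,"az":0},
  {"dx":0.002,"dy":0.1,"dz":0,"ax":0,"ay":0,"az":0},
  {"dx":0.002,"dy":0.1,"dz":0,"ax":0,"ay":0,"az":0},
  {"dx":0.002,"dy":0.1,"dz":0,"ax":0,"ay":0,"az":0},
  {"dx":0,"dy":0.046,"dz":0,"ax":0,"ay":0,"az":0},
  {"dx":0,"dy":0,"dz":0,"ax":0,"ay":0,"az":0},
  {"dx":0,"dy":0,"dz":0,"ax":0,"ay":0,"az":0},
])

```text
time: 13.92
eef_pos: [0.5428, 0.1221, 0.1765]
tcp_rot: [-2.12, -2.318, 0.001]
ft_force: [-0.0, -0.9, -1.9]
opening: 0.0066
```

```bash
python3 - <<'E'
from m import *
s=manip.get_state();print(s['eef_pos'],s['ft_force'])
for n in('wrist','side','scene'):
    snap(n,n[:2]+'7'); stand(n[:2]+'7')
im=[cv2.resize(cv2.imread('pics/sc7.png')[120:260,230:370],None,fx=4,fy=4,interpolation=cv2.INTER_CUBIC)]
cv2.imwrite('pics/sc7c.png',im[0])
cv2.imwrite('pics/si7c.png',cv2.resize(cv2.imread('pics/si7.png')[160:290,210:350],None,fx=4,fy=4,interpolation=cv2.INTER_CUBIC))
E
```

```text
[0.5428 0.1221 0.1765] [-0.0122 -0.8901 -1.8924]
hook 1153 mid [0.5536 0.1496] len 0.05349978863921351 yaw 5.671772517556521 z 0.19355802496173544
uprtop 864 [0.5865 0.153  0.2092] [0.5795 0.1442 0.2   ] [0.5949 0.16   0.2121]
tip 343 [0.5109 0.146  0.212 ] [0.5056 0.1412 0.203 ] [0.516  0.1491 0.2175]
bar 3312 mid [0.5391 0.1682] len 0.0691951025452979 yaw -84.1136910139566 z 0.2372338335644018
[0.5323 0.1341 0.224 ] [0.5523 0.2027 0.2475]
hook 42 mid [0.5529 0.1507] len 0.051592776116534254 yaw -174.8101206237487 z 0.1937969301210915
uprtop 30 [0.588  0.1558 0.2087] [0.5814 0.1473 0.2003] [0.5962 0.1633 0.2133]
tip 15 [0.5125 0.1468 0.2102] [0.5079 0.1423 0.2031] [0.5181 0.1514 0.2172]
bar 75 mid [0.541  0.1676] len 0.06895656102752151 yaw 97.11078801368156 z 0.23741201516326824
[0.5333 0.1341 0.2247] [0.5552 0.202  0.2476]
hook 58 mid [0.5535 0.1438] len 0.05093959563774407 yaw 5.237816550807137 z 0.19216257229883577
uprtop 33 [0.5874 0.1457 0.2074] [0.5791 0.1396 0.2007] [0.5934 0.1534 0.2113]
tip 12 [0.5087 0.1396 0.2104] [0.5044 0.1379 0.2042] [0.5138 0.1425 0.2172]
bar 34 mid [0.5383 0.1763] len 0.0396725098339211 yaw -83.09088076416968 z 0.23673626968539926
[0.5325 0.1566 0.2248] [0.5423 0.1961 0.239 ]
```

View pics/wr7.png

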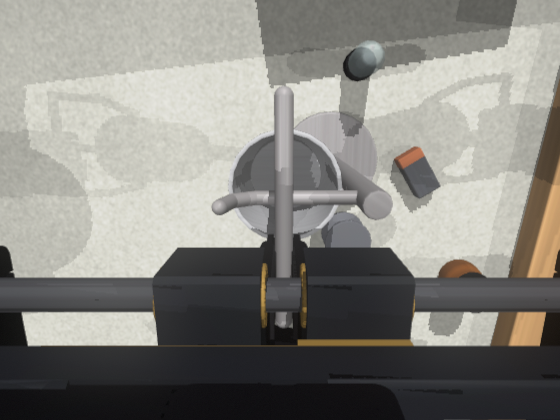

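View pics/sc7c.png

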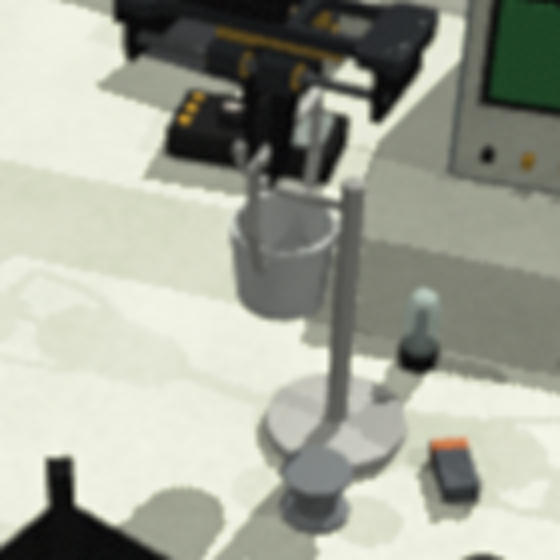

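View pics/si7c.png

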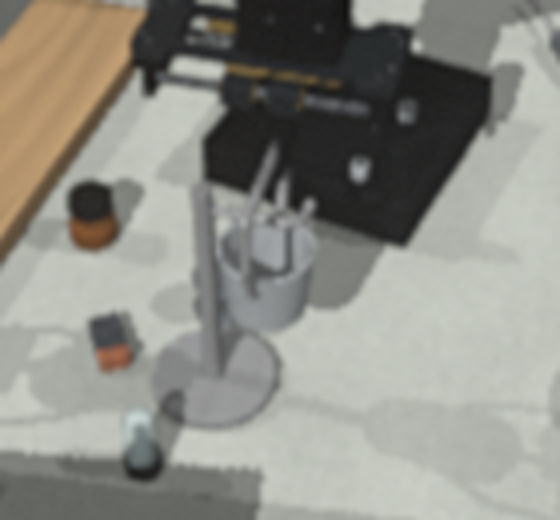

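The hook bar passes through the window, with bar mid at about (0.540, 0.149) over the hook at y=0.148. I'll lower 36 mm.

>>> send_rows([
  {"dx":0,"dy":0,"dz":0.06,"ax":0,"ay":0,"az":0},
  {"dx":0,"dy":0,"dz":0.06,"ax":0,"ay":0,"az":0},
  {"dx":0,"dy":0,"dz":0.06,"ax":0,"ay":0,"az":0},
  {"dx":0,"dy":0,"dz":0.06,"ax":0,"ay":0,"az":0},
  {"dx":0,"dy":0,"dz":0.05,"ax":0,"ay":0,"az":0},
  {"dx":0,"dy":0,"dz":0.03,"ax":0,"ay":0,"az":0},
  {"dx":0,"dy":0,"dz":0.02,"ax":0,"ay":0,"az":0},
  {"dx":0,"dy":0,"dz":0.01,"ax":0,"ay":0,"az":0},
  {"dx":0,"dy":0,"dz":0,"ax":0,"ay":0,"az":0},
  {"dx":0,"dy":0,"dz":0,"ax":0,"ay":0,"az":0},
])

```text
time: 14.9
eef_pos: [0.5431, 0.1221, 0.1419]
tcp_rot: [2.12, 2.319, 0.0]
ft_force: [0.4, 0.1, -0.2]
opening: 0.007
```

>>> send_rows([
  {"dx":0,"dy":0,"dz":0.01,"ax":0,"ay":0,"az":0},
  {"dx":0,"dy":0,"dz":0,"ax":0,"ay":0,"az":0},
  {"dx":0,"dy":0,"dz":0,"ax":0,"ay":0,"az":0},
])

```text
time: 15.15
eef_pos: [0.543, 0.1221, 0.1408]
tcp_rot: [2.12, 2.319, 0.0]
ft_force: [-0.3, -0.8, 0.0]
opening: 0.007
```

>>> send_rows([
  {"dx":0,"dy":0,"dz":0.015,"ax":0,"ay":0,"az":0},
  {"dx":0,"dy":0,"dz":0,"ax":0,"ay":0,"az":0},
  {"dx":0,"dy":0,"dz":0,"ax":0,"ay":0,"az":0},
])

```text
time: 15.4
eef_pos: [0.5432, 0.1221, 0.1397]
tcp_rot: [2.119, 2.318, 0.001]
ft_force: [-1.3, -0.8, 4.6]
opening: 0.0072
```

```bash
python3 - <<'E'
from m import *
s=manip.get_state();print(s['eef_pos'],s['ft_force'],s['moment'])
snap('wrist','wr8'); stand('wr8')
E
```

```text
[0.5432 0.1221 0.1397] [-1.309  -0.7789  4.5809] [-0.0398  0.1414  0.0567]
hook 2093 mid [0.5535 0.1488] len 0.05388997489147105 yaw 7.348882235908862 z 0.19366762124953849
uprtop 1381 [0.5863 0.1531 0.209 ] [0.5794 0.1446 0.2   ] [0.595  0.1602 0.2121]
tip 561 [0.511  0.1461 0.2119] [0.5052 0.1411 0.203 ] [0.5161 0.1493 0.2175]
bar 4596 mid [0.5398 0.1681] len 0.06922378575673442 yaw -82.16473404551527 z 0.20067496722446676
[0.5232 0.1341 0.1873] [0.5632 0.2026 0.2105]
```

Seated on the hook, with +4.6 N. I'll release.

>>> send_rows([
  {"dx":0,"dy":0,"dz":0,"ax":0,"ay":0,"az":0},
  {"dx":0,"dy":0,"dz":0,"ax":0,"ay":0,"az":0},
  {"dx":0,"dy":0,"dz":0,"ax":0,"ay":0,"az":0},
  {"dx":0,"dy":0,"dz":0,"ax":0,"ay":0,"az":0},
  {"dx":0,"dy":0,"dz":0,"ax":0,"ay":0,"az":0},
  {"dx":0,"dy":0,"dz":0,"ax":0,"ay":0,"az":0},
  {"dx":0,"dy":0,"dz":0,"ax":0,"ay":0,"az":0},
], hand=0)

```text
time: 16.03
eef_pos: [0.5429, 0.1221, 0.1392]
tcp_rot: [-2.12, -2.319, 0.0]
ft_force: [0.5, -0.1, 0.5]
opening: 0.0455
```

```bash
python3 - <<'E'
from m import *
s=manip.get_state();print(s['eef_pos'],s['ft_force'],s['opening'])
snap('wrist','wr9'); stand('wr9')
snap('scene','sc9');cv2.imwrite('pics/sc9c.png',cv2.resize(cv2.imread('pics/sc9.png')[120:260,230:370],None,fx=4,fy=4,interpolation=cv2.INTER_CUBIC))
E
```

```text
[0.5429 0.1221 0.1392] [ 0.542  -0.1092  0.5365] 0.045546028909001855
hook 2064 mid [0.5536 0.1486] len 0.05306193475943538 yaw 1.9806886129675445 z 0.1937275391877643
uprtop 1388 [0.5863 0.1531 0.209 ] [0.5796 0.1444 0.2   ] [0.595  0.16   0.2121]
tip 1081 [0.5133 0.1389 0.2124] [0.5053 0.122  0.2031] [0.5203 0.1492 0.2219]
bar 4337 mid [0.5396 0.1683] len 0.06918526448003198 yaw -83.26636323283984 z 0.20022137841793752
[0.523  0.1341 0.1892] [0.5629 0.2028 0.2039]
```

View pics/wr9.png

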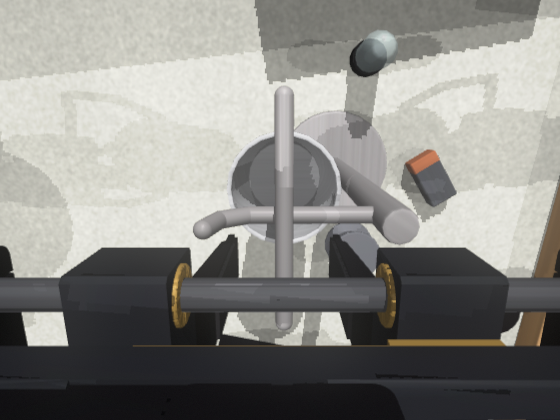

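View pics/sc9c.png

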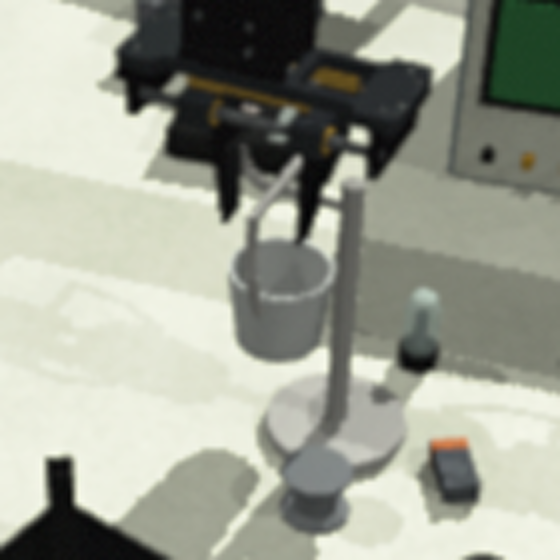

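The cup hangs with its bar resting on the hook at x≈0.540, and the open fingers are clear of both. I'll retreat straight up.

>>> send_rows([
  {"dx":0,"dy":0,"dz":-0.05,"ax":0,"ay":0,"az":0},
  {"dx":0,"dy":0,"dz":-0.1,"ax":0,"ay":0,"az":0},
  {"dx":0,"dy":0,"dz":-0.1,"ax":0,"ay":0,"az":0},
  {"dx":0,"dy":0,"dz":-0.1,"ax":0,"ay":0,"az":0},
  {"dx":0,"dy":0,"dz":-0.1,"ax":0,"ay":0,"az":0},
  {"dx":0,"dy":0,"dz":-0.2,"ax":0,"ay":0,"az":0},
  {"dx":0,"dy":0,"dz":-0.25,"ax":0,"ay":0,"az":0},
  {"dx":0,"dy":0,"dz":-0.25,"ax":0,"ay":0,"az":0},
  {"dx":0,"dy":0,"dz":-0.15,"ax":0,"ay":0,"az":0},
  {"dx":0,"dy":0,"dz":0,"ax":0,"ay":0,"az":-0.0306},
  {"dx":0,"dy":0,"dz":0,"ax":0,"ay":0,"az":-0.0306},
  {"dx":0,"dy":0,"dz":0,"ax":0,"ay":0,"az":-0.0306},
  {"dx":0,"dy":0,"dz":0,"ax":0,"ay":0,"az":-0.0306},
  {"dx":0,"dy":0,"dz":0,"ax":0,"ay":0,"az":-0.0306},
  {"dx":0,"dy":0,"dz":0,"ax":0,"ay":0,"az":-0.0306},
])

```text
time: 17.38
eef_pos: [0.5429, 0.1221, 0.2703]
tcp_rot: [1.366, 2.828, 0.001]
ft_force: [-0.6, 0.7, 0.1]
opening: 0.0475
```

```bash
python3 - <<'E'
from m import *
a=np.radians(38)
snap('scene','sc10');snap('side','si10')
delta([.5058,-.0613,.20],[np.cos(a),np.sin(a),0])
a=cv2.resize(cv2.imread('pics/sc10.png')[120:260,230:370],None,fx=2.8,fy=2.8,interpolation=cv2.INTER_CUBIC)
b=cv2.resize(cv2.imread('pics/si10.png')[160:300,210:350],None,fx=2.8,fy=2.8,interpolation=cv2.INTER_CUBIC)
cv2.imwrite('pics/c10.png',np.hstack([a,b]))
E
```

```text
t 17.4833 eef [0.543  0.1221 0.2702] open 0.04773237461498597 F [-0.0294  1.0073 -0.185 ] q [ 0.1025  0.308   1.5954  0.0001  1.2372 -0.5656]
Rcols x,y,z [[-0.6194  0.785  -0.0005]
 [ 0.785   0.6194  0.0008]
 [ 0.0009  0.0002 -1.    ]]
shift units (now axes) [-1.2093 -1.4283  0.7011]
turn 1 [0.0003 0.0001 0.0015] deg [0.048  0.0259 0.2747]
  shift in target axes [-1.2164 -1.4219  0.7017]
turn -1 [-0.0002  0.0004 -0.9985] deg [  -0.0407    0.0753 -179.7253]
  shift in target axes [1.2164 1.4219 0.7017]
```

View pics/c10.png

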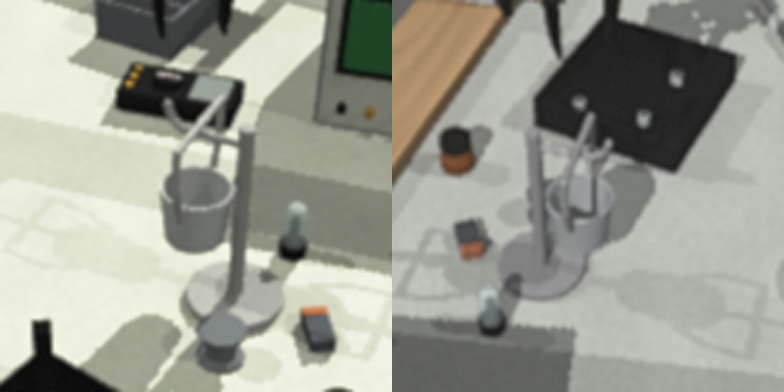

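>>> send_rows([
  {"dx":-0.12,"dy":-0.142,"dz":0,"ax":0,"ay":0,"az":0.0015},
  {"dx":-0.121,"dy":-0.142,"dz":0,"ax":0,"ay":0,"az":0},
  {"dx":-0.121,"dy":-0.142,"dz":0,"ax":0,"ay":0,"az":0},
  {"dx":-0.121,"dy":-0.142,"dz":0,"ax":0,"ay":0,"az":0},
  {"dx":-0.121,"dy":-0.142,"dz":0,"ax":0,"ay":0,"az":0},
  {"dx":-0.121,"dy":-0.142,"dz":0,"ax":0,"ay":0,"az":0},
  {"dx":-0.121,"dy":-0.142,"dz":0,"ax":0,"ay":0,"az":0},
  {"dx":-0.121,"dy":-0.142,"dz":0,"ax":0,"ay":0,"az":0},
  {"dx":-0.121,"dy":-0.142,"dz":0,"ax":0,"ay":0,"az":0},
  {"dx":-0.121,"dy":-0.142,"dz":0,"ax":0,"ay":0,"az":0},
  {"dx":0,"dy":0,"dz":0.3,"ax":0,"ay":0,"az":0},
  {"dx":0,"dy":0,"dz":0.3,"ax":0,"ay":0,"az":0},
  {"dx":0,"dy":0,"dz":0.3,"ax":0,"ay":0,"az":0},
  {"dx":0,"dy":0,"dz":0.3,"ax":0,"ay":0,"az":0},
  {"dx":0,"dy":0,"dz":0,"ax":0,"ay":0,"az":0},
  {"dx":0,"dy":0,"dz":0,"ax":0,"ay":0,"az":0},
])

```text
time: 18.82
eef_pos: [0.5051, -0.0605, 0.1494]
tcp_rot: [-1.382, -2.819, 0.0]
ft_force: [-0.8, -1.4, 1.2]
opening: 0.0474
```

```bash
python3 - <<'E'
from m import *
a=np.radians(38)
snap('wrist','w11')
delta([.5058,-.0613,.026],[np.cos(a),np.sin(a),0])
A=cloud(load('w11')).reshape(-1,3)
m=(A[:,2]>.096)&(A[:,2]<.104)&(abs(A[:,0]-.508)<.04)&(abs(A[:,1]+.063)<.04)
print('post',m.sum(),A[m].mean(0),A[m].min(0),A[m].max(0),cv2.minAreaRect((A[m][:,:2]*1000).astype(np.float32)))
m=(A[:,2]>.046)&(A[:,2]<.054)&(abs(A[:,0]-.58)<.15)&(abs(A[:,1]+.158)<.15)
print('tray',cv2.minAreaRect((A[m][:,:2]*1000).astype(np.float32)))
E
```

```text
t 18.8667 eef [ 0.5059 -0.0607  0.1505] open 0.04750283846175225 F [ 0.2349 -0.2137  1.6358] q [-0.2491  0.3582  1.869   0.0001  0.9137 -0.9091]
Rcols x,y,z [[-0.613   0.7901 -0.0005]
 [ 0.7901  0.613   0.0005]
 [ 0.0007 -0.0001 -1.    ]]
shift units (now axes) [-0.004  -0.005   1.2452]
turn 1 [ 0.0002  0.0001 -0.0011] deg [ 0.0289  0.0262 -0.1928]
  shift in target axes [-0.0046 -0.0044  1.2452]
turn -1 [ 0.0002 -0.0003  0.9989] deg [  0.0412  -0.0453 179.8072]
  shift in target axes [0.0046 0.0044 1.2452]
post 581 [ 0.5049 -0.0611  0.0999] [ 0.4935 -0.0731  0.096 ] [ 0.5166 -0.0498  0.1025] ((505.14105224609375, -61.59502029418945), (18.00187873840332, 18.353256225585938), 38.04780960083008)
tray ((518.8993530273438, -77.57925415039062), (176.2059326171875, 92.34010314941406), 37.63689041137695)
```

View pics/w11.png

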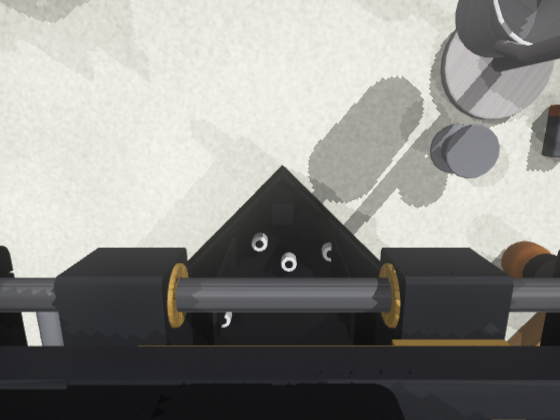

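The post top is an 18×18 mm square at (505,-62) mm, yaw 38°, centred between the fingers at pixel (283,213). I'll descend.

>>> send_rows([
  {"dx":0,"dy":-0.006,"dz":0.2,"ax":0,"ay":0,"az":0},
  {"dx":0,"dy":0,"dz":0.2,"ax":0,"ay":0,"az":0},
  {"dx":0,"dy":0,"dz":0.2,"ax":0,"ay":0,"az":0},
  {"dx":0,"dy":0,"dz":0.2,"ax":0,"ay":0,"az":0},
  {"dx":0,"dy":0,"dz":0.16,"ax":0,"ay":0,"az":0},
  {"dx":0,"dy":0,"dz":0.12,"ax":0,"ay":0,"az":0},
  {"dx":0,"dy":0,"dz":0.08,"ax":0,"ay":0,"az":0},
  {"dx":0,"dy":0,"dz":0.06,"ax":0,"ay":0,"az":0},
  {"dx":0,"dy":0,"dz":0.02,"ax":0,"ay":0,"az":0},
  {"dx":0,"dy":0,"dz":0,"ax":0,"ay":0,"az":0},
  {"dx":0,"dy":0,"dz":0,"ax":0,"ay":0,"az":0},
])

```text
time: 19.78
eef_pos: [0.5053, -0.061, 0.026]
tcp_rot: [1.379, 2.821, 0.001]
ft_force: [0.6, -0.8, 0.2]
opening: 0.0475
```

>>> send_rows([
  {"dx":0,"dy":0,"dz":0,"ax":0,"ay":0,"az":0},
  {"dx":0,"dy":0,"dz":0,"ax":0,"ay":0,"az":0},
  {"dx":0,"dy":0,"dz":0,"ax":0,"ay":0,"az":0},
  {"dx":0,"dy":0,"dz":0,"ax":0,"ay":0,"az":0},
  {"dx":0,"dy":0,"dz":0,"ax":0,"ay":0,"az":0},
  {"dx":0,"dy":0,"dz":0,"ax":0,"ay":0,"az":0},
  {"dx":0,"dy":0,"dz":0,"ax":0,"ay":0,"az":0},
  {"dx":0,"dy":0,"dz":0,"ax":0,"ay":0,"az":0},
], hand=1, squeeze=60)

```text
time: 20.45
eef_pos: [0.5048, -0.0609, 0.0253]
tcp_rot: [1.379, 2.823, 0.0]
ft_force: [-1.2, 0.3, 2.5]
opening: 0.0177
```

```bash
python3 - <<'E'
from m import *
s=manip.get_state();print(s['time'],s['eef_pos'],Ro.from_rotvec(s['tcp_rot']).as_matrix().T,s['ft_force'],s['opening'])
snap('side','s12');crop('s12',240,130,350,230,6)
E
```

```text
20.45 [ 0.5048 -0.0609  0.0253] [[-0.6144  0.789   0.    ]
 [ 0.789   0.6144  0.0001]
 [ 0.      0.0001 -1.    ]] [-1.1948  0.3157  2.4958] 0.017741580622693667
```

View pics/s12_c240_130.png

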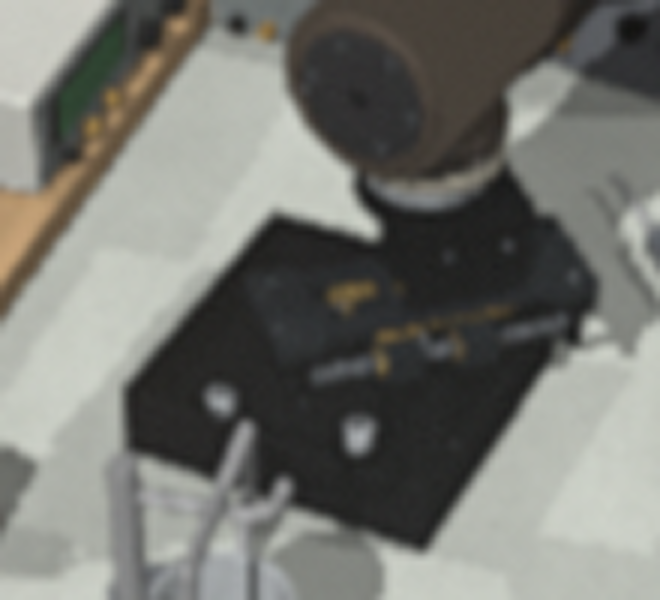

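The post is gripped at 17.7 mm. I'll start tilting about the far corner: 1.5° per row, 15° first.

>>> send_rows([
  {"dx":-0.0077,"dy":0,"dz":-0.0673,"ax":0,"ay":0.00833,"az":0},
  {"dx":-0.0077,"dy":0,"dz":-0.0673,"ax":0,"ay":0.00833,"az":0},
  {"dx":-0.0077,"dy":0,"dz":-0.0673,"ax":0,"ay":0.00833,"az":0},
  {"dx":-0.0077,"dy":0,"dz":-0.0673,"ax":0,"ay":0.00833,"az":0},
  {"dx":-0.0077,"dy":0,"dz":-0.0673,"ax":0,"ay":0.00833,"az":0},
  {"dx":-0.0077,"dy":0,"dz":-0.0673,"ax":0,"ay":0.00833,"az":0},
  {"dx":-0.0077,"dy":0,"dz":-0.0673,"ax":0,"ay":0.00833,"az":0},
  {"dx":-0.0077,"dy":0,"dz":-0.0673,"ax":0,"ay":0.00833,"az":0},
  {"dx":-0.0077,"dy":0,"dz":-0.0673,"ax":0,"ay":0.00833,"az":0},
  {"dx":-0.0077,"dy":0,"dz":-0.0673,"ax":0,"ay":0.00833,"az":0},
  {"dx":0,"dy":0,"dz":0,"ax":0,"ay":0,"az":0},
])

```text
time: 21.42
eef_pos: [0.515, -0.0739, 0.0912]
tcp_rot: [-1.275, -2.607, -0.169]
ft_force: [-0.4, 0.6, -4.7]
opening: 0.0179
```

```bash
python3 - <<'E'
from m import *
s=manip.get_state();print(s['time'],s['eef_pos'],Ro.from_rotvec(s['tcp_rot']).as_matrix().T,s['ft_force'],s['moment'],s['opening'],s['qpos'])
snap('scene','sc13');crop('sc13',170,200,330,360,4)
E
```

```text
21.4167 [ 0.515  -0.0739  0.0912] [[-0.593   0.7624  0.2591]
 [ 0.7894  0.6138  0.0006]
 [-0.1586  0.2049 -0.9659]] [-0.3899  0.598  -4.7423] [-0.2053 -0.1198  0.0582] 0.017867625568539085 [-0.3527  0.5406  1.7682  0.1581  1.0617 -1.1068]
```

View pics/sc13_c170_200.png

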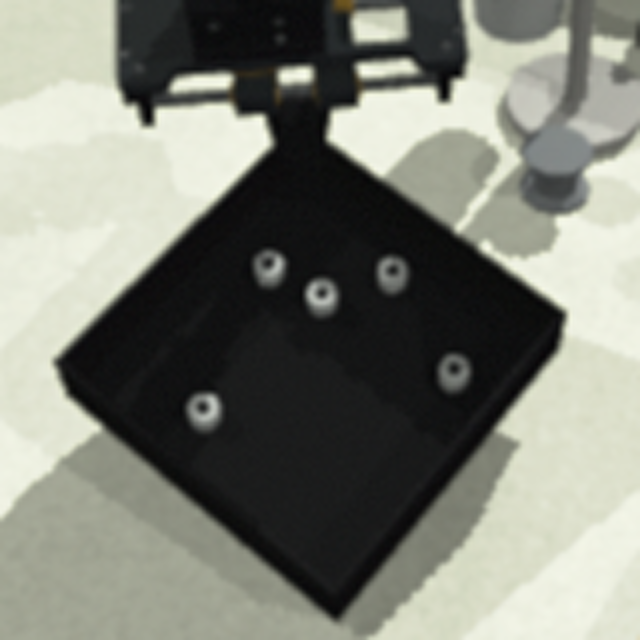

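The tilt is 15°, the grip is firm, and the spacers have not moved yet. I'll continue to 30°, then on.

>>> send_rows([
  {"dx":-0.0077,"dy":0,"dz":-0.0673,"ax":0,"ay":0.00833,"az":0},
  {"dx":-0.0077,"dy":0,"dz":-0.0673,"ax":0,"ay":0.00833,"az":0},
  {"dx":-0.0077,"dy":0,"dz":-0.0673,"ax":0,"ay":0.00833,"az":0},
  {"dx":-0.0077,"dy":0,"dz":-0.0673,"ax":0,"ay":0.00833,"az":0},
  {"dx":-0.0077,"dy":0,"dz":-0.0673,"ax":0,"ay":0.00833,"az":0},
  {"dx":-0.0077,"dy":0,"dz":-0.0673,"ax":0,"ay":0.00833,"az":0},
  {"dx":-0.0077,"dy":0,"dz":-0.0673,"ax":0,"ay":0.00833,"az":0},
  {"dx":-0.0077,"dy":0,"dz":-0.0673,"ax":0,"ay":0.00833,"az":0},
  {"dx":-0.0077,"dy":0,"dz":-0.0673,"ax":0,"ay":0.00833,"az":0},
  {"dx":-0.0077,"dy":0,"dz":-0.0673,"ax":0,"ay":0.00833,"az":0},
  {"dx":0,"dy":0,"dz":0,"ax":0,"ay":0,"az":0},
  {"dx":0,"dy":0,"dz":0,"ax":0,"ay":0,"az":0},
])

```text
time: 22.47
eef_pos: [0.5341, -0.0986, 0.1495]
tcp_rot: [-1.167, -2.386, -0.311]
ft_force: [1.7, -1.4, -2.7]
opening: 0.0176
```

```bash
python3 - <<'E'
from m import *
s=manip.get_state();print(s['time'],s['eef_pos'],Ro.from_rotvec(s['tcp_rot']).as_matrix().T,s['ft_force'],s['moment'],s['opening'],s['qpos'])
snap('scene','sc14');crop('sc14',170,200,330,360,4)
E
```

```text
22.4667 [ 0.5341 -0.0986  0.1495] [[-0.5324  0.6844  0.4981]
 [ 0.7892  0.6141 -0.0004]
 [-0.3061  0.3929 -0.8671]] [ 1.7478 -1.3767 -2.7092] [-1.009  -0.6754 -0.0357] 0.017639969702212193 [-0.4364  0.6169  1.5186  0.2296  1.4814 -1.1738]
```

View pics/sc14_c170_200.png

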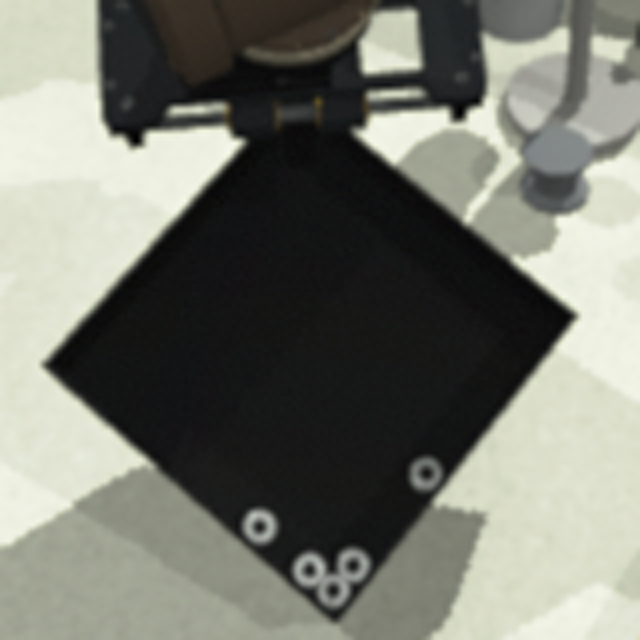

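At 30°, three spacers are in the corner and two are sticking along the walls. I'll go on to 43.5°.

>>> send_rows([
  {"dx":-0.0077,"dy":0,"dz":-0.0673,"ax":0,"ay":0.00833,"az":0},
  {"dx":-0.0077,"dy":0,"dz":-0.0673,"ax":0,"ay":0.00833,"az":0},
  {"dx":-0.0077,"dy":0,"dz":-0.0673,"ax":0,"ay":0.00833,"az":0},
  {"dx":-0.0077,"dy":0,"dz":-0.0673,"ax":0,"ay":0.00833,"az":0},
  {"dx":-0.0077,"dy":0,"dz":-0.0673,"ax":0,"ay":0.00833,"az":0},
  {"dx":-0.0077,"dy":0,"dz":-0.0673,"ax":0,"ay":0.00833,"az":0},
  {"dx":-0.0077,"dy":0,"dz":-0.0673,"ax":0,"ay":0.00833,"az":0},
  {"dx":-0.0077,"dy":0,"dz":-0.0673,"ax":0,"ay":0.00833,"az":0},
  {"dx":-0.0077,"dy":0,"dz":-0.0673,"ax":0,"ay":0.00833,"az":0},
  {"dx":0,"dy":0,"dz":0,"ax":0,"ay":0,"az":0},
  {"dx":0,"dy":0,"dz":0,"ax":0,"ay":0,"az":0},
  {"dx":0,"dy":0,"dz":0,"ax":0,"ay":0,"az":0},
  {"dx":0,"dy":0,"dz":0,"ax":0,"ay":0,"az":0},
  {"dx":0,"dy":0,"dz":0,"ax":0,"ay":0,"az":0},
  {"dx":0,"dy":0,"dz":0,"ax":0,"ay":0,"az":0},
])

```text
time: 23.77
eef_pos: [0.5591, -0.1305, 0.1953]
tcp_rot: [-1.065, -2.18, -0.425]
ft_force: [-2.6, 3.2, 1.0]
opening: 0.018
```

```bash
python3 - <<'E'
from m import *
s=manip.get_state();print(s['time'],s['eef_pos'],Ro.from_rotvec(s['tcp_rot']).as_matrix().T,s['ft_force'],s['moment'],s['opening'],s['qpos'])
snap('scene','sc15');crop('sc15',170,200,330,360,4);snap('side','si15')
E
```

```text
23.7667 [ 0.5591 -0.1305  0.1953] [[-0.4459  0.5724  0.6881]
 [ 0.7889  0.6146 -0.    ]
 [-0.4229  0.5428 -0.7256]] [-2.6328  3.176   1.0151] [0.3005 0.4976 0.0034] 0.017997838605636616 [-0.4966  0.7364  1.2647  0.2905  1.8444 -1.1828]
```

View pics/sc15_c170_200.png

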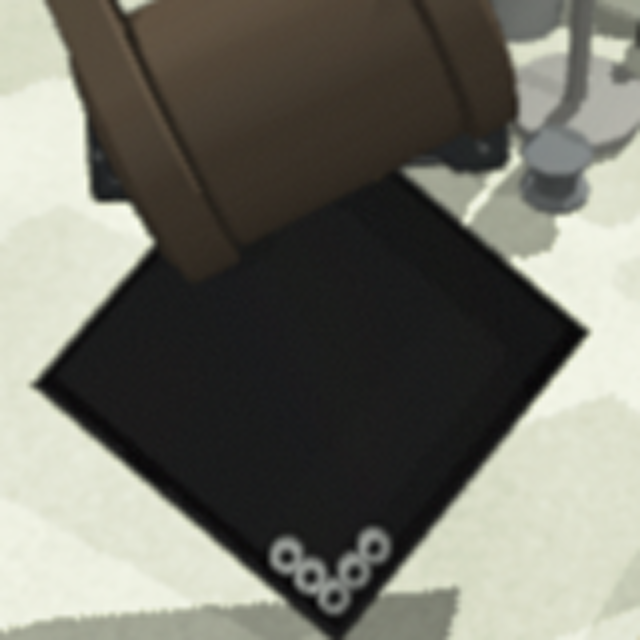

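View pics/si15.png

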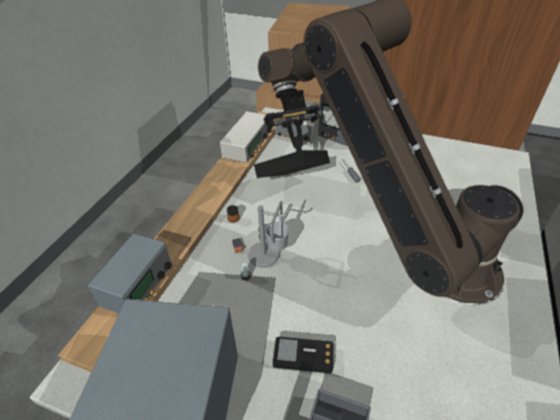

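All five spacers lie together in a V in the corner (crop (288–375, 545–597)). I'll hold briefly, then check steadiness, the cup and the bystanders.

>>> send_rows([
  {"dx":0,"dy":0,"dz":0,"ax":0,"ay":0,"az":0},
  {"dx":0,"dy":0,"dz":0,"ax":0,"ay":0,"az":0},
  {"dx":0,"dy":0,"dz":0,"ax":0,"ay":0,"az":0},
  {"dx":0,"dy":0,"dz":0,"ax":0,"ay":0,"az":0},
  {"dx":0,"dy":0,"dz":0,"ax":0,"ay":0,"az":0},
  {"dx":0,"dy":0,"dz":0,"ax":0,"ay":0,"az":0},
  {"dx":0,"dy":0,"dz":0,"ax":0,"ay":0,"az":0},
  {"dx":0,"dy":0,"dz":0,"ax":0,"ay":0,"az":0},
  {"dx":0,"dy":0,"dz":0,"ax":0,"ay":0,"az":0},
  {"dx":0,"dy":0,"dz":0,"ax":0,"ay":0,"az":0},
  {"dx":0,"dy":0,"dz":0,"ax":0,"ay":0,"az":0},
  {"dx":0,"dy":0,"dz":0,"ax":0,"ay":0,"az":0},
])

```text
time: 24.87
eef_pos: [0.5593, -0.1309, 0.1952]
tcp_rot: [-1.066, -2.18, -0.425]
ft_force: [0.1, 2.0, -0.0]
opening: 0.0175
```

```bash
python3 - <<'E'
from m import *
s=manip.get_state();print(s['time'],s['eef_pos'],s['ft_force'],s['qd'],s['opening'])
snap('scene','sc16');snap('side','si16')
f=load('sc16'); A=cloud(f)
a=cv2.resize(cv2.imread('pics/sc16.png')[130:350,180:380],None,fx=2,fy=2,interpolation=cv2.INTER_CUBIC)
b=cv2.resize(cv2.imread('pics/si16.png')[140:300,200:345],None,fx=2.75,fy=2.75,interpolation=cv2.INTER_CUBIC)[:440,:398]
cv2.imwrite('pics/c16.png',np.hstack([a,b]))
P=A.reshape(-1,3)
# floor-plane fit inside tray
m=[];
for u in range(215,285,3):
    for v in range(275,320,3):
        m.append(A[v,u])
m=np.array(m);c=np.median(m,0)
q=m[np.linalg.norm(m-c,axis=1)<.09]
for _ in range(4):
    c=q.mean(0);n=np.linalg.svd(q-c)[2][2];n*=np.sign(n[2]);r=abs((m-c)@n);q=m[r<.004]
print('tilt',np.degrees(np.arccos(n[2])),len(q),n)
# lowest tray corner
v,u=np.indices(A.shape[:2]); print('corner pt',pt(f,254,357),pt(f,254,355))
E
```

```text
24.8667 [ 0.5593 -0.1309  0.1952] [ 0.1474  1.9515 -0.0177] [ 0.0003  0.0011  0.0005  0.002  -0.0005  0.0009] 0.017480064651917274
tilt 43.206536107249775 355 [ 0.4211 -0.5398  0.7289]
corner pt [ 0.6784 -0.2854  0.033 ] [ 0.672  -0.2766  0.0219]
```

View pics/c16.png

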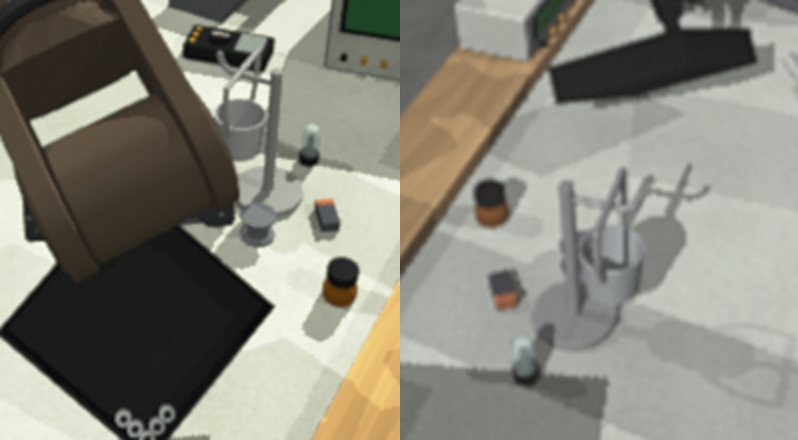

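```bash
python3 -c "
from workcell import manip
print(manip.sign_off())"
```

```text
the job is handed in; nothing more can be done
None
```

The job is handed in at about 25 s, with the cup hung on the hook and all five spacers in the corner opposite the post.

- **Cup:** I pinched the bar 27 mm to the side of its middle and hung it about 47 mm out from the upright. That is further out than the 35 mm seat, because at 35 mm the cup's rim would touch the upright. The last pictures show it hanging clear, with nothing touching it.
- **Tray:** The arm still holds the post (17.5 mm opening, 60 N grip). The measured tilt is 43.2°, and the joints are still. All five spacers sit together in a V in the corner; two of them had stuck along the walls at 30° until I tilted further.
- **Bystanders:** The battery, spool, valve and jar stand in the last close-ups where they stood at the start. The meter and driver looked unmoved in earlier views and were not in the last ones.
- **What disagreed:**
  - My first grasp closed on nothing. All three cameras showed the real fingertips about 38 mm short of the reported tool point, so I corrected for that from then on.
  - The scene camera also read about 5 mm off the wrist camera in y, and I used the wrist values.

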